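# Load the bar into the cut-off jig against its length stop

### The arm

A 6-joint arm with a two-finger parallel gripper is mounted at the origin on the work surface. World frame = base frame: x ahead of the robot, y to its left, z up, the work surface at z = 0. Lengths are in m, angles in rad, forces in N, time in s.
With the tool pointing down it reaches from about 0.3 to 0.75 m from the base axis. Payload 8.5 kg.
Tool frame: the origin (TCP) lies midway between the tips of the shut fingers; the grasp point (between the pads) lies 19 mm behind it; y points along the fingers, x is the direction in which the jaws open and shut, and the axes are right-handed (so a half turn about y gives the same grasp; the last joint's range is limited). The gripper opens to 85 mm and grips with 20 to 120 N. Pads are 22 mm wide; open, the fingers measure 114 mm over their backs; the gripper's body (76 mm by 85 mm) begins 54 mm behind the grasp point. The pads swing forward as they close: fully open they stand 13 mm farther back than shut.
Start: joints at [0.983, 0.381, 1.297, -0, 1.464, -0.215], TCP at [0.2, 0.512, 0.195] pointing down, gripper open.
Joint ranges: [-3.11, 3.11], [-0.89, 2.33], [0.22, 2.48], [-1.42, 4.56], [0.17, 2.85], [-2.88, 2.88]. Speed limits (rad/s): [2.39, 2.39, 3.14, 3.14, 3.14, 3.14].

### API

Orientations are given as a unit quaternion [x, y, z, w].
In Python, from bench import read_state, snapshot, camera_model, close_job gives the robot as it stands.
- The arm moves only by the tool jog_arm, never from a script. Its argument "moves" is one flat list of numbers, 5 for each row, row after row: the gripper command: -1 is fully open, 1 is shut, values between are in proportion, then the shift along the tool's x, y, z in m, then the turn about the tool's y in degrees. In form: [fingers, x, y, z, spin, fingers, x, y, z, spin, ...]. A call has exactly 8 rows; each row is the pose to reach, as a shift and turn from the pose commanded when the call began, along the tool's axes at that moment; what a row does not reach only later rows make up. A row lasts 1/8 s, in which the tool goes at most 62.5 mm and 10.7 degrees, less where a joint would pass 70% of its speed; a pose out of reach is approached as far as the arm can. A call with a gripper value outside its range is refused whole. The fingers move at their own pace and stop on an object; "newtons" is the grip in N (left out, the last holds). Time passes only in rows, so rows that repeat a pose let the fingers close, or fill a call up. It gives the time, the measured TCP pose, the force and the opening at its end, in the units of the state.
- read_state(): the state, without advancing time (a new reading comes with each control period).
- snapshot(name): name is "side" or "top" or "wrist"; returns (picture, depth): 384x512x3 uint8, blue, green, red; 384x512 float32, m along the optical axis (not along the pixel's ray), 0 where there is no reading.
- camera_model(name): a dict with "intrinsics" (3x3 intrinsics, pixels), "rvec" (rotation vector, rad) and "tvec" (3), from world to camera coordinates, as OpenCV has them; the wrist camera has in their place "hand_eye" (4x4, takes a point from camera to tool coordinates, whose origin is the TCP and whose axes are the tool frame's). Camera axes: x right, y down, z forward; pixel columns grow to the right and rows downward; lengths in m; the calibration is good to about 2 mm. A picture is of the moment at which its call begins: read the wrist's pose just before it. camera_model takes no time and is no camera call.
- close_job(): hands the job in, once; it reports no verdict.
The state is a dict: "t": time; "joint_positions": joint angles; "joint_vel": joint speeds; "joint_torque": joint torques, N m; "tcp_pos": TCP position; "ee_rot": TCP orientation; "force": force on the tool from outside, world axes, zero at the start; "torque": the same for the moment, N m; "grip_width": opening from 0.0 (shut) to 1.0 (fully open).
Only numpy, scipy, OpenCV 4.12 (cv2) and the standard library are available. Lean on these libraries where they do the work, as an engineer would, in place of code of your own. Each camera call takes 0.05 s, during which the arm holds its last target.

### The job

Get the round metal bar ready for cutting: lay it in the V-shaped cradle of the cut-off jig, then slide it along under the parked saw head until its end sits right against the upright end stop. Leave it lying seated in the V, let go, and do not disturb the other things on the bench.

Things in the scene. Friction and masses are not known exactly. Their poses are not given: they have to be found in the camera images.
- bar: plain round solid aluminium bar, 32 mm diameter, 110 mm long, about 0.24 kg, lying on the bench at the start (it can roll). Origin at its centre, on its axis; its x axis runs along the bar. Both ends are alike.
- jig: fixed cut-off jig; origin at bench height on the groove's centre line, x along the groove to the end stop, y left, z up. Base plate 12 mm thick, 90 mm wide, x -115 to +205 mm, wider at -y under the saw's post (post x +72 to +118, y -145 to -105, 250 mm tall). Inside bottom of the V 30 mm above the bench.
- load (a point): middle of the open part of the V-groove (dark angle iron, 90 degrees, upper edges 47 mm above the bench, 34 mm apart inside, 43 mm outside), at a seated bar's axis height, 52.6 mm above the bench; axes as the jig's. The groove is open above from 80 mm before this point to 70 mm after it (then the saw guard begins) and runs on to the stop, 200 mm after it.
- guard (a point): middle of the lower edge, on the loading side, of the parked saw's guard, 140 mm above the bench, right over the groove; axes as the jig's. The fixed guard is 40 mm thick (+x), up to 150 mm wide, 290 mm at its top (handle to 324 mm); a motor (underside 160 mm) follows to x = +95 mm. A bar that is home has its rear end 20 mm in under this edge: push it there with the tool leaning back.
- stop (a point): point on the face of the end stop (plate 60 mm wide, 14 mm thick, top 90 mm above the bench) at a seated bar's axis height (52.6 mm above the bench), 35 mm beyond the motor; axes as the jig's. A bar that is home has its centre 55 mm before this point, along -x.
- offcut: bystander: square timber offcut, 100 x 42 x 42 mm, lying on the bench; origin at the centre of its underside
- wrench: bystander: steel wrench, 170 mm long, lying on the bench
- bottle: bystander: grey plastic bottle, 64 mm diameter, 170 mm tall, standing; origin at the centre of its underside
- tub: bystander: open black tub of bolts, 130 x 110 x 60 mm; origin at the centre of its underside
Things that resemble listed ones, but are neither listed nor needed, are in the scene too. There is more than one size of the bar; the one meant has the size given above.

How it is judged:
By the outcome, as a careful person would: the job done as asked, in the order asked, and still so for the second after the job is handed in, with the robot touching nothing.
It also fails if it takes over 59 s, if anything falls off the work surface, if the arm or the gripper's body presses on something with over 40 N, if the wrist force passes 120 N, or if a joint passes its speed limit or range.

## Working session

There is one attempt and no reset: what is moved stays moved. The work goes in short steps, Python scripts to look and compute and a tool call to move; the robot and the scene stay as the last step left them, time stands still between calls to the robot, and variables do not carry over. Pictures are saved under pics/ and viewed, and the job is handed in when it is done.

Besides the shell and the picture viewer there is one more tool, called after "Emit:" by a JSON object that holds its "name" and its "arguments", one argument or row to a line. jog_arm: Moves the arm, as the interface text tells. Its arguments: {"type":"object","properties":{"moves":{"type":"array"},"newtons":{"type":"number"}},"required":["moves"]}

```bash
ls; mkdir -p pics; python3 - <<'E'
from bench import *
import cv2,numpy as np
s=read_state();print(s['t'],s['tcp_pos'],s['ee_rot'],s['force'],s['grip_width'])
for n in ['side','top','wrist']:
    p,d=snapshot(n);cv2.imwrite(f'pics/{n}0.png',p);np.save(f'pics/{n}0.npy',d)
    print(n,camera_model(n))
E
```

```text
pics
0.0 [0.20012479 0.51193079 0.194799  ] [ 0.5841902   0.39819602 -0.39917654 -0.58379777] [-0.74574402  0.95758114  0.20625059] 0.9991363505269337
side {'intrinsics': array([[355.25922631,   0.        , 261.26682367],
       [  0.        , 355.25922631, 184.58074328],
       [  0.        ,   0.        ,   1.        ]]), 'rvec': array([ 2.01268931, -0.6259059 ,  0.37786731]), 'tvec': array([-0.40268592,  0.21631012,  0.87089026])}
top {'intrinsics': array([[387.6000831 ,   0.        , 256.96678759],
       [  0.        , 387.6000831 , 192.92015428],
       [  0.        ,   0.        ,   1.        ]]), 'rvec': array([ 2.14510262, -2.12818642,  0.15865061]), 'tvec': array([-0.00600889,  0.47079611,  1.46708579])}
wrist {'intrinsics': array([[279.89800435,   0.        , 254.69236236],
       [  0.        , 279.89800435, 189.67671758],
       [  0.        ,   0.        ,   1.        ]]), 'hand_eye': array([[ 9.99999500e-01, -6.72534519e-04, -7.40088489e-04,
        -8.05569022e-04],
       [ 5.14661425e-04, -2.88424479e-01,  9.57502509e-01,
        -1.78184232e-01],
       [-8.57413126e-04, -9.57502411e-01, -2.88423988e-01,
         7.31831922e-02],
       [ 0.00000000e+00,  0.00000000e+00,  0.00000000e+00,
         1.00000000e+00]])}
```

View pics/side0.png

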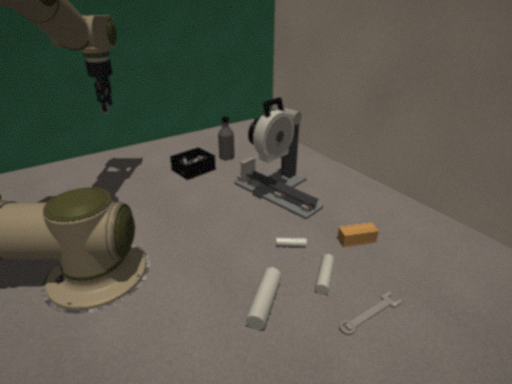

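View pics/top0.png

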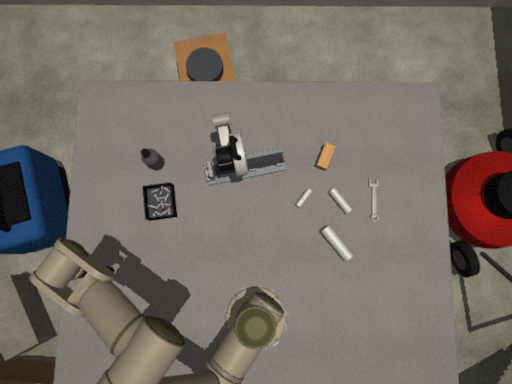

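View pics/wrist0.png

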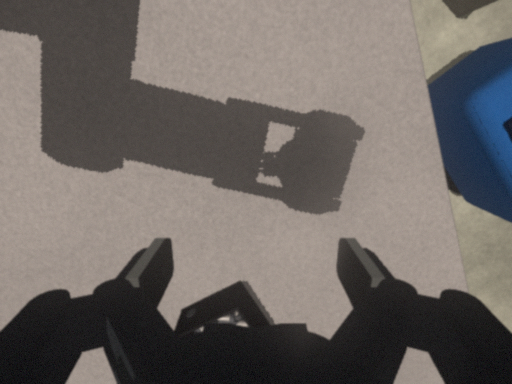

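```bash
cat > h.py <<'E'
from bench import *
import cv2,numpy as np
from scipy.spatial.transform import Rotation as R
def cam(n,st=None):
    m=camera_model(n);K=m['intrinsics']
    if n=='wrist':
        H=np.array(m['hand_eye']);Rt=R.from_quat(st['ee_rot']).as_matrix()
        Rc=Rt@H[:3,:3];c=Rt@H[:3,3]+st['tcp_pos']
    else:
        Rw=cv2.Rodrigues(m['rvec'])[0];Rc=Rw.T;c=-Rw.T@m['tvec']
    return K,Rc,c
def atz(C,u,v,z):
    K,Rc,c=C
    r=Rc@np.linalg.solve(K,[u,v,1.]);return c+r*(z-c[2])/r[2]
def cloud(C,d):
    K,Rc,c=C
    v,u=np.mgrid[:d.shape[0],:d.shape[1]]
    q=np.stack([(u-K[0,2])/K[0,0]*d,(v-K[1,2])/K[1,1]*d,d],-1)
    return q@Rc.T+c
def proj(C,p):
    K,Rc,c=C;q=K@(Rc.T@(np.asarray(p)-c));return q[:2]/q[2]
E
python3 - <<'E'
from h import *
p=cv2.imread('pics/top0.png');cv2.imwrite('pics/topc.png',cv2.resize(p[100:270,190:390],None,fx=4,fy=3.5,interpolation=cv2.INTER_CUBIC)[:595])
d=np.load('pics/top0.npy');C=cam('top');X=cloud(C,d)
print(np.median(X[280:300,330:400].reshape(-1,3),0))
for nm,(u0,u1,v0,v1) in dict(s=(293,315,185,211),m=(326,354,185,217),l=(316,356,222,264),off=(314,338,140,172)).items():
    q=X[v0:v1,u0:u1].reshape(-1,3);q=q[(q[:,2]>.008)]
    b=cv2.minAreaRect(q[:,:2].astype(np.float32)*1000);print(nm,b,np.percentile(q[:,2],[50,95]),len(q))
E
```

```text
[ 0.1067966  -0.4145433   0.00062374]
s ((354.2420654296875, -132.7332000732422), (76.01480102539062, 323.33203125), 58.009090423583984) [0.02103033 0.02793829] 131
m ((343.00177001953125, -181.6335906982422), (109.54629516601562, 393.9671630859375), 36.42789840698242) [0.02855189 0.03576606] 243
l ((291.84698486328125, -201.9257049560547), (363.3999938964844, 140.88124084472656), 85.07561492919922) [0.03804537 0.04656284] 467
off ((453.5944519042969, -186.45899963378906), (113.75753784179688, 540.420654296875), 63.46311950683594) [0.041501   0.04836537] 308
```

View pics/topc.png

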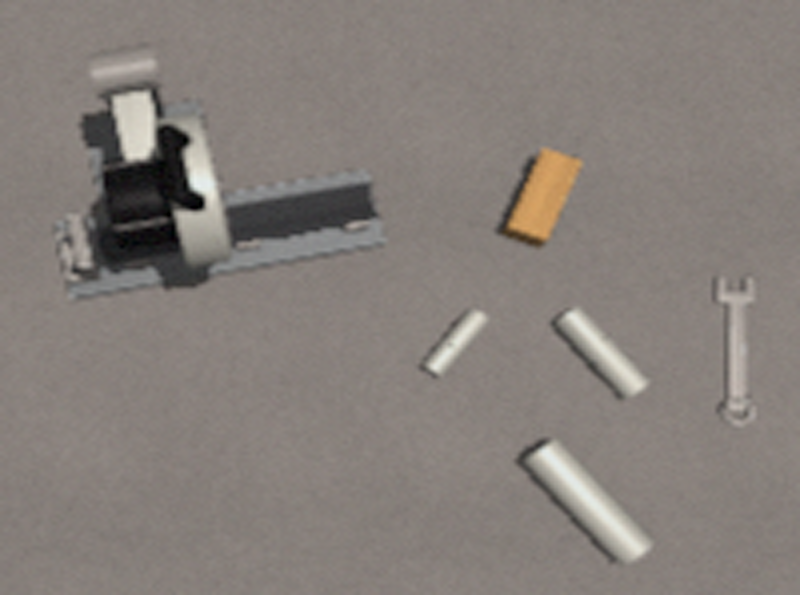

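```bash
python3 - <<'E'
from h import *
C=cam('top')
p=cv2.imread('pics/top0.png').astype(int)
d=np.load('pics/top0.npy');X=cloud(C,d)
for nm,(u0,u1,v0,v1),z in [('s',(293,315,185,211),.012),('m',(326,354,185,217),.018),('l',(316,356,222,264),.025)]:
    g=p[v0:v1,u0:u1].min(2); m=(g>140).astype(np.uint8)
    n,l,st,_=cv2.connectedComponentsWithStats(m);k=1+np.argmax(st[1:,4])
    v,u=np.where(l==k);q=np.array([atz(C,a+u0,b+v0,z)[:2] for a,b in zip(u,v)])
    print(nm,cv2.minAreaRect((q*1000).astype(np.float32)),len(q), np.percentile(X[v0:v1,u0:u1,2][l==k],[50,90]))
def cr(u,v,z):return atz(C,190+u/4,100+v/3.5,z)
print('m',cr(567,318,.016),cr(638,388,.016))
# jig: base plate right corners (372,170) (384,240), left lower (70,297)
for a in [(372,170),(384,242),(70,297)]: print(cr(*a,.012))
# groove end
for a in [(370,182),(380,222)]: print(cr(*a,.047))
E
```

```text
s ((458.52813720703125, -187.2447509765625), (18.811670303344727, 82.25920104980469), 53.171321868896484) 100 [0.02164784 0.02599764]
m ((449.10296630859375, -329.9215087890625), (112.35850524902344, 24.2096004486084), 37.67654800415039) 174 [0.029753   0.03435521]
l ((281.41546630859375, -311.8677978515625), (147.40264892578125, 33.267539978027344), 38.91410827636719) 337 [0.0399835  0.04514972]
m [ 0.48446894 -0.29608438  0.016     ] [ 0.40595317 -0.3635014   0.016     ]
[ 0.65573354 -0.10506633  0.012     ]
[ 0.5713896  -0.11683805  0.012     ]
[0.50561462 0.19415243 0.012     ]
[ 0.63218106 -0.10099135  0.047     ]
[ 0.58638771 -0.11065077  0.047     ]
```

```bash
python3 - <<'E'
from h import *
s=read_state();print(R.from_quat(s['ee_rot']).as_matrix().round(3))
C=cam('side');print(C[2])
for p in [s['tcp_pos'],s['tcp_pos']+[0,0,.073],s['tcp_pos']+[0,0,.2],s['tcp_pos']+[0,0,.3]]: print(proj(C,p))
p=cv2.imread('pics/side0.png')
cv2.imwrite('pics/sg.png',cv2.resize(p[0:130,40:180],None,fx=5,fy=4.5,interpolation=cv2.INTER_CUBIC))
cv2.imwrite('pics/sj.png',cv2.resize(p[85:225,210:350],None,fx=5,fy=4.2,interpolation=cv2.INTER_CUBIC))
E
```

```text
[[ 0.364 -0.001 -0.931]
 [ 0.931 -0.001  0.364]
 [-0.001 -1.     0.   ]]
[-0.04690083 -0.76152371  0.62070751]
[109.58428953 122.23387986]
[105.26053157 101.61910526]
[97.08957739 62.66170284]
[89.99752367 28.84827234]
```

View pics/sg.png

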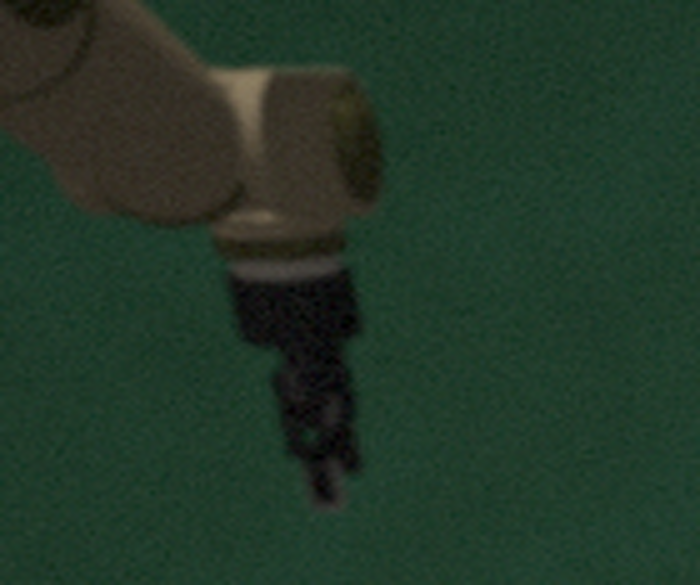

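View pics/sj.png

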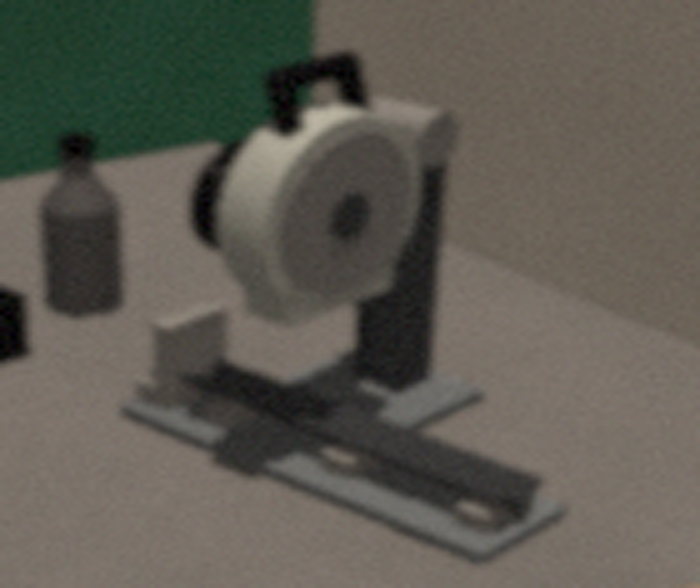

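```bash
python3 - <<'E'
from h import *
s=read_state();C=cam('side');d=np.load('pics/side0.npy');X=cloud(C,d)
a=1.198;er=np.array([np.cos(a),np.sin(a)]);et=np.array([-np.sin(a),np.cos(a)])
q=X[:130,0:180].reshape(-1,3);dd=d[:130,0:180].ravel()
q=q[(dd>0)]
rel=q-s['tcp_pos'];rr=rel[:,:2]@er;tt=rel[:,:2]@et;h=rel[:,2]
ok=(abs(rr)<.3)&(abs(tt)<.35)&(h>-.03)
for h0 in np.arange(-.02,.42,.02):
    m=ok&(h>=h0)&(h<h0+.02)
    if m.sum()>3: print(round(h0,2),m.sum(),'t',np.percentile(tt[m],[2,50,98]).round(3),'r',np.percentile(rr[m],[2,98]).round(3))
E
```

```text
0.04 37 t [-0.014 -0.004  0.007] r [-0.058  0.045]
0.06 73 t [-0.014 -0.006  0.007] r [-0.059  0.047]
0.08 57 t [-0.016 -0.009  0.008] r [-0.076  0.064]
0.1 83 t [-0.02  -0.012  0.008] r [-0.078  0.047]
0.12 111 t [-0.022 -0.012  0.008] r [-0.074  0.055]
0.14 97 t [-0.018 -0.008  0.009] r [-0.071  0.051]
0.16 143 t [-0.039 -0.008  0.029] r [-0.042 -0.007]
0.18 167 t [-0.04  -0.009  0.03 ] r [-0.04  -0.006]
0.2 168 t [-0.039 -0.008  0.03 ] r [-0.041 -0.003]
0.22 161 t [-0.041 -0.009  0.032] r [-0.043 -0.007]
0.24 134 t [-0.064 -0.016  0.03 ] r [-0.135 -0.004]
0.26 371 t [-0.069 -0.009  0.077] r [-0.16  -0.011]
0.28 441 t [-0.072 -0.014  0.079] r [-0.193 -0.011]
0.3 509 t [-0.07  -0.012  0.063] r [-0.225 -0.01 ]
0.32 597 t [-0.064 -0.006  0.069] r [-0.259 -0.009]
0.34 508 t [-0.043  0.018  0.079] r [-0.295 -0.092]
0.36 293 t [-0.009  0.009  0.08 ] r [-0.299 -0.189]
0.38 57 t [-0.002  0.003  0.01 ] r [-0.28 -0.21]
```

Emit:
{"name": "jog_arm", "arguments": {
  "moves": [-1,-0.05,0,-0.038,10,-1,-0.1,0,-0.076,20,-1,-0.15,0,-0.114,30,-1,-0.2,0,-0.152,40,-1,-0.25,0,-0.19,50,-1,-0.3,0,-0.228,60,-1,-0.35,0,-0.266,70,-1,-0.4,0,-0.304,80]
}}

```text
t: 1.15
tcp_pos: [0.3372, 0.0293, 0.1956]
ee_rot: [-0.703, 0.072, -0.072, 0.703]
force: [0.7, 0.6, 0.1]
grip_width: 0.997
```

```bash
cat >> h.py <<'E'
def togo(target,zang=None,st=None):
    st=st or read_state();M=R.from_quat(st['ee_rot']).as_matrix()
    print('t',round(st['t'],2),'tcp',st['tcp_pos'].round(4),'tool xyz rows',M.T.round(3).tolist(),'F',np.round(st['force'],1),'w',round(st['grip_width'],3),'q',np.round(st['joint_positions'],2))
    print('shift',(M.T@(np.array(target)-st['tcp_pos'])).round(4))
    if zang is not None:
        a=np.degrees(np.arctan2(M[1,2],M[0,2]));print('zang',a,'spin',-((zang-a+180)%360-180))
E
python3 -c "
from h import *
togo([.43,-.343,.16],40)"
```

```text
t 1.15 tcp [0.3372 0.0293 0.1956] tool xyz rows [[0.979, -0.203, 0.001], [0.001, -0.0, -1.0], [0.203, 0.979, 0.0]] F [0.7 0.6 0.1] w 0.997 q [-0.27 -0.    1.8   0.    1.35 -0.06]
shift [ 0.1664  0.0357 -0.3457]
zang 78.30040708254978 spin 38.30040708254978
```

Emit:
{"name": "jog_arm", "arguments": {
  "moves": [-1,0.026,0.01,-0.056,9,-1,0.052,0.02,-0.112,18,-1,0.08,0.03,-0.168,27,-1,0.11,0.035,-0.224,38.3,-1,0.14,0.035,-0.28,38.3,-1,0.166,0.035,-0.33,38.3,-1,0.166,0.035,-0.346,38.3,-1,0.166,0.035,-0.346,38.3]
}}

```text
t: 2.15
tcp_pos: [0.4311, -0.3407, 0.1599]
ee_rot: [-0.641, 0.298, -0.297, 0.642]
force: [-0.2, 0.7, 0.6]
grip_width: 1.002
```

```bash
python3 - <<'E'
from h import *
s=read_state();p,d=snapshot('wrist');cv2.imwrite('pics/w1.png',p);np.save('pics/w1.npy',d)
C=cam('wrist',s)
togo([.446,-.331,.012],40,s)
print(proj(C,[.446,-.331,.016]))
X=cloud(C,d);m=(d>0)&(X[...,2]>.008)&(X[...,2]<.05)&(abs(X[...,0]-.446)<.08)&(abs(X[...,1]+.331)<.08)
q=X[m];print(len(q),cv2.minAreaRect((q[:,:2]*1000).astype(np.float32)),np.percentile(q[:,2],[5,50,95,99]))
E
```

```text
t 2.15 tcp [ 0.4311 -0.3407  0.1599] tool xyz rows [[0.646, -0.763, -0.001], [-0.001, 0.001, -1.0], [0.763, 0.646, 0.0]] F [-0.2  0.7  0.6] w 1.002 q [-0.88  0.41  1.36  0.    1.38 -0.02]
shift [0.0024 0.1479 0.0176]
zang 40.2690037204333 spin 0.2690037204332896
[256.20776793 155.06696301]
2674 ((447.80804443359375, -327.0046691894531), (109.74506378173828, 31.06396484375), 39.46781921386719) [0.0211637  0.02941161 0.03194876 0.03258023]
```

View pics/w1.png

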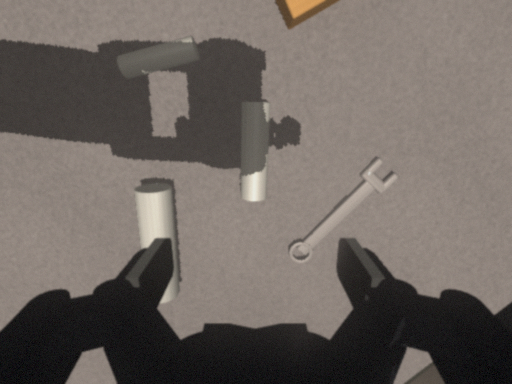

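Emit:
{"name": "jog_arm", "arguments": {
  "moves": [-0.3,0,0.05,0.021,0.8,-0.3,0,0.1,0.021,0.8,-0.3,0,0.12,0.021,0.8,-0.3,0,0.12,0.021,0.8,-0.3,0,0.12,0.021,0.8,-0.3,0,0.12,0.021,0.8,-0.3,0,0.12,0.021,0.8,-0.3,0,0.12,0.021,0.8],
  "newtons": 60
}}

```text
t: 3.2
tcp_pos: [0.4477, -0.3271, 0.0408]
ee_rot: [0.64, -0.301, 0.302, -0.64]
force: [-0.1, 0.3, 0.0]
grip_width: 0.651
```

```bash
python3 - <<'E'
from h import *
s=read_state();p,d=snapshot('wrist');cv2.imwrite('pics/w2.png',p)
C=cam('wrist',s)
togo([.4478,-.327,.010],39.5,s)
X=cloud(C,d);m=(d>0)&(X[...,2]>.008)&(X[...,2]<.036)&(abs(X[...,0]-.446)<.08)&(abs(X[...,1]+.331)<.08)
q=X[m];print(len(q),cv2.minAreaRect((q[:,:2]*1000).astype(np.float32)),np.percentile(q[:,2],[5,50,95,99]))
E
```

```text
t 3.2 tcp [ 0.4477 -0.3271  0.0408] tool xyz rows [[0.637, -0.771, 0.001], [0.0, -0.0, -1.0], [0.771, 0.637, 0.0]] F [-0.1  0.3  0. ] w 0.651 q [-0.84  0.55  1.51 -0.    1.09  0.04]
shift [-0.0001  0.0308  0.0001]
zang 39.53872806679081 spin 0.03872806679081009
5953 ((447.49365234375, -326.5733947753906), (110.59129333496094, 31.30173110961914), 38.74650955200195) [0.02083699 0.02943433 0.03176904 0.03235785]
```

View pics/w2.png

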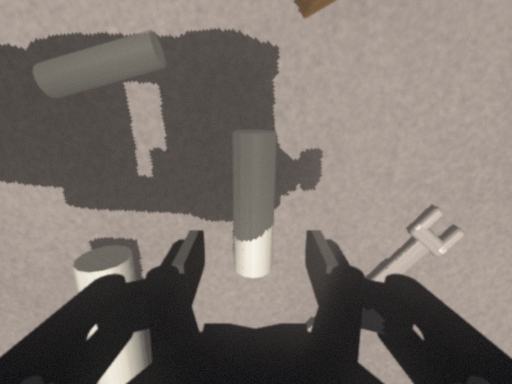

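Emit:
{"name": "jog_arm", "arguments": {
  "moves": [-0.3,0,0.02,0,0.4,-0.3,0,0.031,0,0.4,-0.3,0,0.031,0,0.4,1,0,0.031,0,0.4,1,0,0.031,0,0.4,1,0,0.031,0,0.4,1,0,0.031,0,0.4,1,0,0.031,0,0.4],
  "newtons": 60
}}

```text
t: 4.25
tcp_pos: [0.4477, -0.3271, 0.0095]
ee_rot: [0.639, -0.304, 0.304, -0.639]
force: [-0.3, 0.2, -0.3]
grip_width: 0.001
```

```bash
python3 - <<'E'
from h import *
togo([.4478,-.327,.16],39.5)
C=cam('top')
# refine jig using top depth: plate height points z 8..16mm and rail
d=np.load('pics/top0.npy');X=cloud(C,d)
q=X[100:200,195:300].reshape(-1,3)
q=q[(q[:,2]>.035)&(q[:,2]<.055)&(q[:,1]<-.03)&(q[:,1]>-.13)&(q[:,0]>.5)&(q[:,0]<.7)]
print(len(q),cv2.minAreaRect((q[:,:2]*1000).astype(np.float32)))
E
```

```text
t 4.25 tcp [ 0.4477 -0.3271  0.0095] tool xyz rows [[0.631, -0.776, 0.0], [0.0, -0.0, -1.0], [0.776, 0.631, -0.0]] F [-0.3  0.2 -0.3] w 0.001 q [-0.84  0.59  1.54 -0.    1.01  0.04]
shift [ 0.000e+00 -1.505e-01  1.000e-04]
zang 39.140915205763285 spin -0.3590847942367077
143 ((608.8258666992188, -64.9708251953125), (43.62993621826172, 73.81861114501953), 11.866998672485352)
```

```bash
python3 - <<'E'
from h import *
s=read_state();p,d=snapshot('wrist');cv2.imwrite('pics/w3.png',p)
C=cam('wrist',s)
X=cloud(C,d);m=(d>0)&(X[...,2]>.008)&(X[...,2]<.036)&(abs(X[...,0]-.446)<.12)&(abs(X[...,1]+.331)<.12)
q=X[m];print(len(q),cv2.minAreaRect((q[:,:2]*1000).astype(np.float32)),np.percentile(q[:,2],[5,50,95,99]))
E
```

```text
7147 ((430.40875244140625, -345.780517578125), (167.65638732910156, 246.6820526123047), 11.23039722442627) [0.01249731 0.02815859 0.03254817 0.03535608]
```

View pics/w3.png

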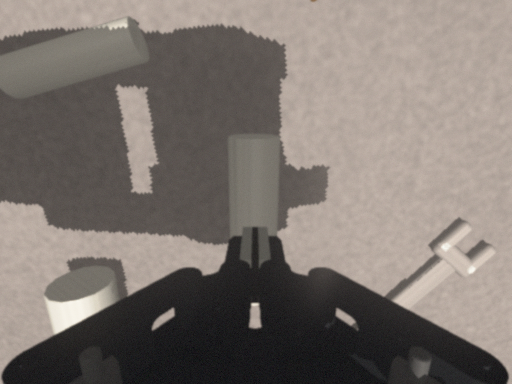

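```bash
python3 - <<'E'
from h import *
s=read_state();C=cam('wrist',s)
for a in [(231,136,.016),(278,136,.016),(254,136,.030),(231,230,.016),(278,230,.016)]:
    w=atz(C,*a);print(a,w.round(4),(R.from_quat(s['ee_rot']).as_matrix().T@(w-s['tcp_pos'])).round(4))
p,d=snapshot('side');cv2.imwrite('pics/s3.png',cv2.resize(p[200:340,230:410],None,fx=4.4,fy=4.2,interpolation=cv2.INTER_CUBIC))
E
```

```text
(231, 136, 0.016) [ 0.4817 -0.2817  0.016 ] [-0.0137 -0.0065  0.0551]
(278, 136, 0.016) [ 0.4997 -0.3038  0.016 ] [ 0.0148 -0.0065  0.055 ]
(254, 136, 0.03) [ 0.4917 -0.2916  0.03  ] [ 0.0003 -0.0205  0.0565]
(231, 230, 0.016) [ 0.4326 -0.3197  0.016 ] [-0.0153 -0.0065 -0.0071]
(278, 230, 0.016) [ 0.4524 -0.3441  0.016 ] [ 0.0162 -0.0065 -0.0071]
```

View pics/s3.png

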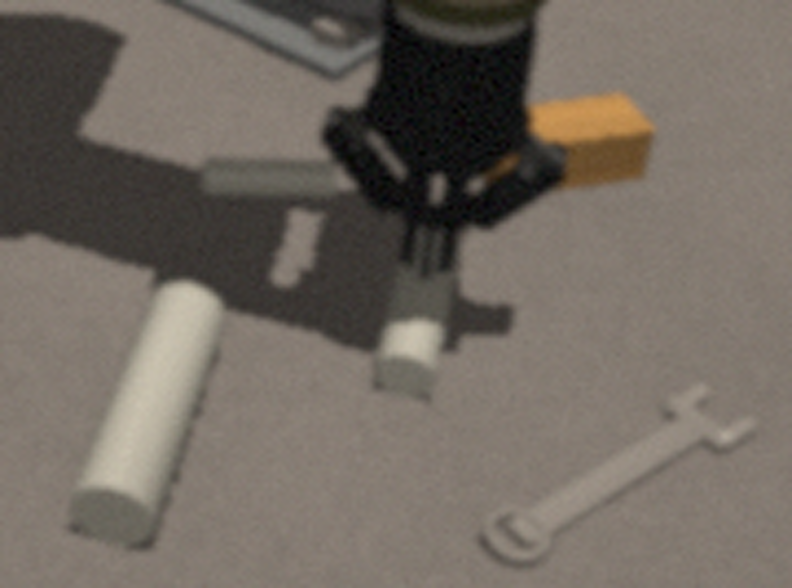

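```bash
python3 - <<'E'
from h import *
s=read_state();C=cam('side');t=s['tcp_pos']
for z in [.0095,.02,.032,.05,.08]: 
    u=proj(C,[t[0],t[1],z]);print(z,((u-[230,200])*[4.4,4.2]).round(0))
for k in (-.055,.055):
    e=np.array([.4478+.776*k,-.327+.631*k]);print(k,[((proj(C,[*e,z])-[230,200])*[4.4,4.2]).round(0) for z in (0,.016,.032)])
W=cam('wrist',s)
for z in [.0095,.032,.06]:print(proj(W,[t[0],t[1],z]))
print(s['joint_torque'],s['force'],s['torque'])
E
```

```text
0.0095 [414. 316.]
0.02 [416. 302.]
0.032 [418. 286.]
0.05 [421. 262.]
0.08 [427. 220.]
-0.055 [array([399., 397.]), array([402., 376.]), array([404., 354.])]
0.055 [array([424., 265.]), array([427., 245.]), array([430., 225.])]
[253.7922258  216.46007251]
[253.69253278 230.54374072]
[253.52658864 253.98672655]
[ 1.83062435e-03 -4.91642940e+01 -1.66393286e+01 -9.87506132e-05
  9.60309735e-04 -2.33691833e-05] [-0.10274687  0.54270847 -0.07598901] [-0.01343129 -0.04872231 -0.00995286]
```

```bash
python3 - <<'E'
from h import *
s=read_state();p,d=snapshot('wrist');np.save('pics/w4.npy',d)
H=np.array(camera_model('wrist')['hand_eye']);K=camera_model('wrist')['intrinsics']
v,u=np.mgrid[:384,:512]
q=np.stack([(u-K[0,2])/K[0,0]*d,(v-K[1,2])/K[1,1]*d,d],-1)@H[:3,:3].T+H[:3,3]
for r in range(215,275,5):
    print(r,[tuple((q[r,c]*1000).round(0).astype(int)) if d[r,c]>0 else None for c in (236,242,248,255,262,268,274)])
cv2.imwrite('pics/w4.png',cv2.resize(p[180:330,160:350],None,fx=4,fy=4,interpolation=cv2.INTER_CUBIC))
E
```

```text
215 [(np.int64(-11), np.int64(-18), np.int64(8)), (np.int64(-7), np.int64(-20), np.int64(9)), (np.int64(-3), np.int64(-22), np.int64(10)), (np.int64(1), np.int64(-22), np.int64(10)), (np.int64(5), np.int64(-21), np.int64(10)), (np.int64(9), np.int64(-20), np.int64(9)), (np.int64(13), np.int64(-15), np.int64(7))]
220 [(np.int64(-11), np.int64(-17), np.int64(5)), (np.int64(-7), np.int64(-20), np.int64(6)), (np.int64(-3), np.int64(-22), np.int64(6)), (np.int64(1), np.int64(-22), np.int64(7)), (np.int64(5), np.int64(-21), np.int64(6)), (np.int64(9), np.int64(-19), np.int64(5)), (np.int64(13), np.int64(-15), np.int64(4))]
225 [(np.int64(-11), np.int64(-18), np.int64(2)), (np.int64(-7), np.int64(-20), np.int64(3)), (np.int64(-3), np.int64(-21), np.int64(3)), (np.int64(1), np.int64(-23), np.int64(4)), (np.int64(5), np.int64(-21), np.int64(3)), (np.int64(9), np.int64(-17), np.int64(1)), (np.int64(13), np.int64(-15), np.int64(0))]
230 [(np.int64(-11), np.int64(-17), np.int64(-2)), (np.int64(-6), np.int64(-44), np.int64(10)), (np.int64(-3), np.int64(-44), np.int64(10)), (np.int64(1), np.int64(
[... 1977 characters left out ...]
int64(-76), np.int64(12)), (np.int64(8), np.int64(-77), np.int64(13))]
265 [(np.int64(-7), np.int64(-83), np.int64(13)), (np.int64(-4), np.int64(-80), np.int64(12)), (np.int64(-2), np.int64(-79), np.int64(11)), (np.int64(1), np.int64(-73), np.int64(7)), (np.int64(4), np.int64(-79), np.int64(11)), (np.int64(6), np.int64(-79), np.int64(11)), (np.int64(8), np.int64(-81), np.int64(13))]
270 [(np.int64(-7), np.int64(-83), np.int64(11)), (np.int64(-4), np.int64(-83), np.int64(11)), (np.int64(-2), np.int64(-82), np.int64(11)), (np.int64(1), np.int64(-72), np.int64(5)), (np.int64(3), np.int64(-83), np.int64(11)), (np.int64(6), np.int64(-83), np.int64(11)), (np.int64(8), np.int64(-84), np.int64(12))]
```

View pics/w4.png

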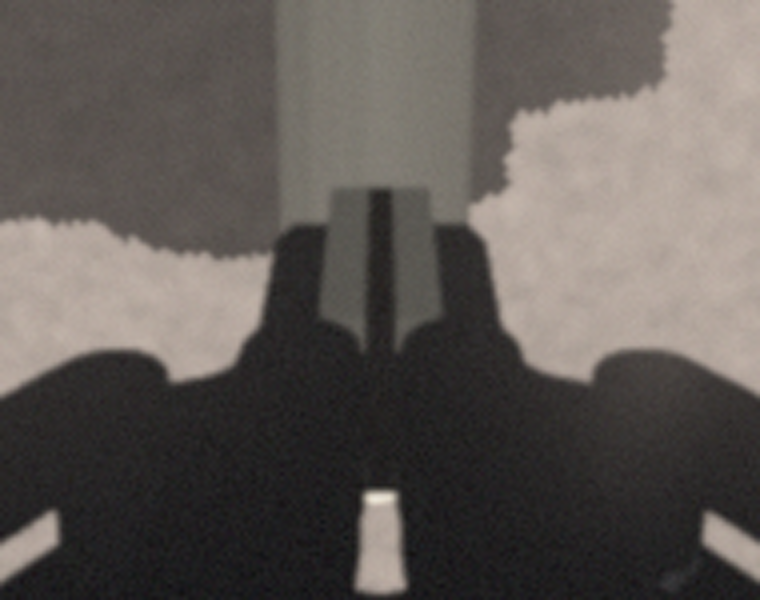

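Emit:
{"name": "jog_arm", "arguments": {
  "moves": [-0.3,0,0,0,0,-0.3,0,0,0,0,-0.3,0,0,0,0,-0.3,0,0.01,0,0,-0.3,0,0.02,0,0,-0.3,0,0.028,0,0,-0.3,0,0.028,0,0,-0.3,0,0.028,0,0],
  "newtons": 60
}}

```text
t: 5.4
tcp_pos: [0.4478, -0.3271, -0.0185]
ee_rot: [0.639, -0.304, 0.304, -0.639]
force: [0.2, -0.3, -1.1]
grip_width: 0.654
```

```bash
cat >>h.py <<'E'
def wtool(d):
    H=np.array(camera_model('wrist')['hand_eye']);K=camera_model('wrist')['intrinsics']
    v,u=np.mgrid[:384,:512]
    return np.stack([(u-K[0,2])/K[0,0]*d,(v-K[1,2])/K[1,1]*d,d],-1)@H[:3,:3].T+H[:3,3]
E
python3 - <<'E'
from h import *
s=read_state();p,d=snapshot('wrist')
q=wtool(d)*1000
togo([.4478,-.327,-.032],39.5,s)
for r in range(215,275,5):
    print(r,[tuple(int(x) for x in q[r,c]) if d[r,c]>0 else None for c in (180,188,196,204,212,220,296,304,312,320)])
cv2.imwrite('pics/w5.png',p)
E
```

```text
t 5.4 tcp [ 0.4478 -0.3271 -0.0185] tool xyz rows [[0.631, -0.776, 0.0], [0.0, -0.0, -1.0], [0.776, 0.631, 0.0]] F [ 0.2 -0.3 -1.1] w 0.654 q [-0.84  0.63  1.56 -0.    0.95  0.04]
shift [-0.0001  0.0135  0.0001]
zang 39.14467580290389 spin -0.35532419709610963
215 [(-44, -19, 8), (-40, -18, 8), (-35, -17, 8), (-30, -17, 8), (-25, -18, 8), (-20, -18, 8), (25, -18, 8), (30, -18, 8), (35, -19, 8), (40, -18, 8)]
220 [(-45, -18, 5), (-40, -17, 4), (-35, -17, 4), (-30, -18, 5), (-25, -18, 5), (-20, -17, 4), (26, -18, 5), (31, -17, 4), (36, -17, 4), (41, -17, 4)]
225 [(-46, -17, 1), (-40, -18, 1), (-35, -17, 1), (-30, -19, 2), (-26, -17, 1), (-20, -18, 1), (26, -17, 1), (31, -17, 1), (36, -17, 1), (41, -17, 1)]
230 [(-46, -17, -1), (-40, -18, -1), (-30, -44, 10), (-30, -18, -1), (-26, -17, -1), (-21, -18, -1), (26, -18, -1), (31, -18, -1), (30, -45, 10), (34, -45, 10)]
235 [(-46, -18, -4), (-33, -49, 10), (-29, -49, 10), (-30, -19, -4), (-26, -19, -4), (-21, -18, -4), (26, -18, -4), (31, -18, -4), (29, -49, 9), (33, -49, 10)]
240 [(-38, -46, 6), (-31, -55, 10), (-27, -55, 10), (-31, -17, -8
[... 369 characters left out ...]
15), (32, -18, -15), (28, -56, 5), (30, -65, 10)]
255 [(-31, -69, 10), (-28, -69, 10), (-27, -59, 4), (-27, -41, -5), (-26, -19, -18), (-21, -16, -19), (27, -18, -19), (32, -18, -19), (28, -58, 3), (29, -69, 10)]
260 [(-30, -73, 10), (-27, -74, 10), (-27, -60, 2), (-27, -43, -7), (-27, -17, -23), (-21, -17, -23), (27, -18, -22), (32, -19, -21), (28, -58, 1), (28, -73, 10)]
265 [(-30, -77, 10), (-26, -76, 9), (-27, -60, 0), (-27, -43, -10), (-27, -18, -26), (-21, -17, -26), (27, -18, -26), (32, -18, -26), (28, -59, 0), (28, -74, 8)]
270 [(-30, -77, 7), (-27, -75, 6), (-27, -61, -2), (-32, -18, -29), (-27, -18, -30), (-22, -17, -30), (27, -18, -30), (33, -17, -30), (28, -59, -3), (28, -74, 5)]
```

View pics/w5.png

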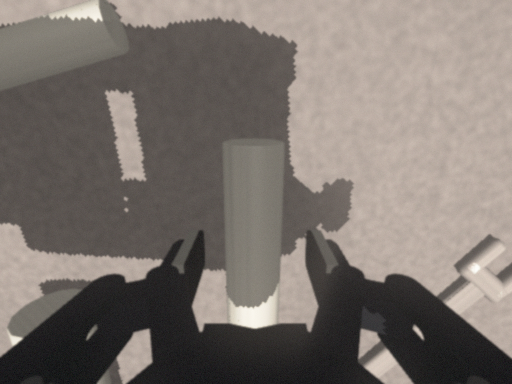

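Emit:
{"name": "jog_arm", "arguments": {
  "moves": [-0.3,0,0.0105,0,-0.3,-0.3,0,0.0105,0,-0.3,0.6,0,0.0105,0,-0.3,1,0,0.0105,0,-0.3,1,0,0.0105,0,-0.3,1,0,0.0105,0,-0.3,1,0,0.0105,0,-0.3,1,0,0.0105,0,-0.3],
  "newtons": 60
}}

```text
t: 6.45
tcp_pos: [0.4478, -0.3271, -0.0288]
ee_rot: [0.639, -0.302, 0.302, -0.639]
force: [-1.4, 1.4, 5.7]
grip_width: 0.354
```

```bash
python3 - <<'E'
from h import *
s=read_state();p,d=snapshot('wrist')
q=wtool(d)*1000
togo([.4478,-.327,.1],39.5,s)
for r in range(215,260,5):
    print(r,[tuple(int(x) for x in q[r,c]) if d[r,c]>0 else None for c in (212,220,228,236,255,274,284,292)])
cv2.imwrite('pics/w6.png',p)
E
```

```text
t 6.45 tcp [ 0.4478 -0.3271 -0.0288] tool xyz rows [[0.635, -0.772, 0.0], [0.0, -0.0, -1.0], [0.772, 0.635, 0.0]] F [-1.4  1.4  5.7] w 0.354 q [-0.84  0.65  1.57  0.    0.92  0.04]
shift [-0.000e+00 -1.288e-01  1.000e-04]
zang 39.43777278239908 spin -0.06222721760093464
215 [(-23, -29, 12), (-19, -29, 12), (-12, -52, 22), (-8, -56, 23), (0, -61, 25), (9, -57, 24), (14, -51, 21), (21, -29, 12)]
220 [(-24, -28, 9), (-19, -27, 9), (-12, -53, 19), (-8, -58, 22), (0, -60, 23), (9, -56, 21), (15, -49, 18), (22, -26, 8)]
225 [(-24, -28, 6), (-19, -29, 6), (-12, -54, 17), (-8, -56, 18), (0, -59, 20), (9, -56, 18), (15, -50, 16), (22, -27, 5)]
230 [(-24, -27, 2), (-17, -43, 10), (-12, -53, 14), (-8, -56, 16), (0, -61, 18), (9, -57, 16), (15, -49, 12), (20, -43, 10)]
235 [(-20, -49, 10), (-16, -50, 10), (-12, -52, 11), (-8, -56, 13), (0, -60, 15), (9, -57, 14), (15, -50, 10), (19, -50, 10)]
240 [None, (-16, -55, 10), (-12, -53, 9), (-8, -56, 11), (0, -62, 13), (9, -56, 11), (15, -48, 6), (18, -55, 10)]
245 [(-19, -61, 10), (-15, -60, 10), (-12, -52, 6), (-8, -57, 8), (0, -60, 10), (9, -57, 8), (15, -51, 5), (17, -60, 10)]
250 [(-18, -65, 10), (-14, -65, 10), (-12, -51, 2), (-8, -57, 6), (0, -60, 7), (9, -57, 6), (15, -49, 1), (17, -66, 11)]
255 [(-17, -70, 10), (-14, -69, 10), (-12, -52, 0), (-8, -56, 3), (0, -61, 5), (10, -55, 2), (15, -52, 0), (16, -70, 10)]
```

View pics/w6.png

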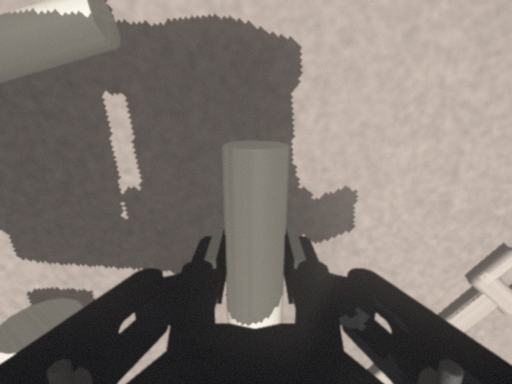

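Emit:
{"name": "jog_arm", "arguments": {
  "moves": [1,0,-0.05,0,0,1,0,-0.1,0,0,1,-0.01,-0.12,0.03,10,1,-0.02,-0.12,0.07,20,1,-0.035,-0.12,0.11,30,1,-0.05,-0.12,0.15,40,1,-0.065,-0.12,0.19,50,1,-0.08,-0.12,0.22,60]
}}

```text
t: 7.5
tcp_pos: [0.5672, -0.1239, 0.0902]
ee_rot: [-0.401, 0.583, -0.582, 0.401]
force: [-0.2, -0.3, -2.3]
grip_width: 0.35
```

```bash
python3 - <<'E'
from h import *
togo([.606,-.065,.085],-78.1)
E
```

```text
t 7.5 tcp [ 0.5672 -0.1239  0.0902] tool xyz rows [[-0.356, -0.935, -0.0], [-0.001, 0.001, -1.0], [0.935, -0.356, -0.001]] F [-0.2 -0.3 -2.3] w 0.35 q [-0.42  0.53  1.37  0.    1.24  1.52]
shift [-0.0688  0.0052  0.0153]
zang -20.845734885128252 spin 57.25426511487174
```

Emit:
{"name": "jog_arm", "arguments": {
  "moves": [1,-0.015,0,0.003,10,1,-0.03,0,0.006,20,1,-0.045,0,0.01,30,1,-0.055,0,0.014,40,1,-0.066,0,0.015,50,1,-0.068,0,0.015,57.2,1,-0.068,0,0.015,57.2,1,-0.068,0,0.015,57.2]
}}

```text
t: 8.5
tcp_pos: [0.6045, -0.0672, 0.0906]
ee_rot: [-0.076, 0.703, -0.703, 0.076]
force: [-0.4, 0.3, -3.1]
grip_width: 0.353
```

```bash
python3 - <<'E'
from h import *
s=read_state();p,d=snapshot('wrist');np.save('pics/w7.npy',d)
togo([.606,-.065,.085],-78.1,s)
cv2.imwrite('pics/w7.png',p)
p,d=snapshot('top');cv2.imwrite('pics/t7.png',p)
E
```

```text
t 8.5 tcp [ 0.6045 -0.0672  0.0906] tool xyz rows [[-0.977, -0.214, 0.001], [-0.001, 0.0, -1.0], [0.214, -0.977, -0.0]] F [-0.4  0.3 -3.1] w 0.353 q [-0.31  0.57  1.29 -0.    1.28  2.62]
shift [-0.002   0.0056 -0.0019]
zang -77.6306009058354 spin 0.4693990941646007
```

View pics/w7.png

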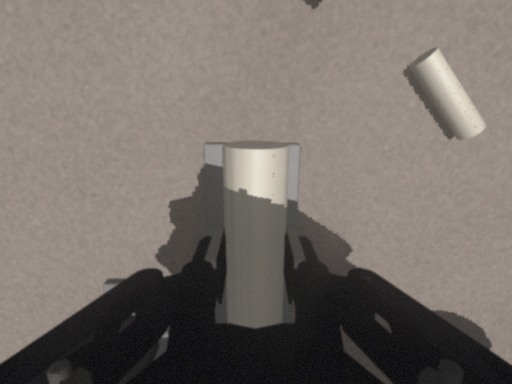

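```bash
python3 - <<'E'
from h import *
p=cv2.imread('pics/w7.png')
cv2.imwrite('pics/w7c.png',cv2.resize(p[130:280,190:320],None,fx=5,fy=4,interpolation=cv2.INTER_CUBIC))
d=np.load('pics/w7.npy');q=wtool(d)*1000
for r in (150,170,190,210,225):
    print(r,[(c,)+tuple(int(x) for x in q[r,c]) for c in (208,213,217,220,290,294,297)])
E
```

```text
150 [(208, -42, 78, 35), (213, -38, 78, 35), (217, -34, 79, 35), (220, -31, 78, 35), (290, 32, 79, 34), (294, 36, 79, 35), (297, 39, 79, 34)]
170 [(208, -43, 80, 15), (213, -38, 78, 16), (217, -35, 79, 16), (220, -32, 79, 16), (290, 33, 79, 16), (294, 37, 78, 16), (297, 39, 78, 16)]
190 [(208, -44, 79, -3), (213, -39, 78, -3), (217, -35, 78, -3), (220, -32, 77, -2), (290, 34, 79, -3), (294, 37, 79, -3), (297, 40, 78, -3)]
210 [(208, -45, 78, -23), (213, -40, 79, -24), (217, -36, 79, -23), (220, -33, 78, -23), (290, 34, 79, -23), (294, 38, 79, -24), (297, 43, 92, -28)]
225 [(208, -46, 79, -39), (213, -41, 78, -39), (217, 0, -178, 74), (220, -34, 79, -39), (290, 35, 79, -39), (294, 39, 79, -39), (297, 44, 90, -44)]
```

View pics/w7c.png

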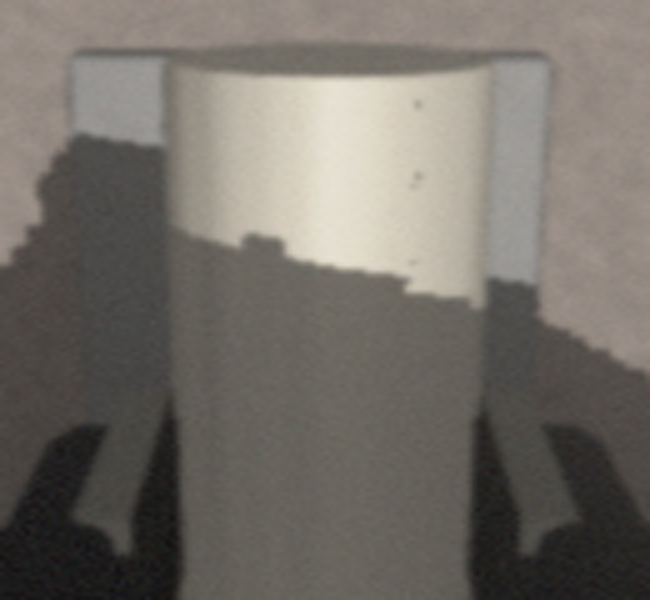

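View pics/t7.png

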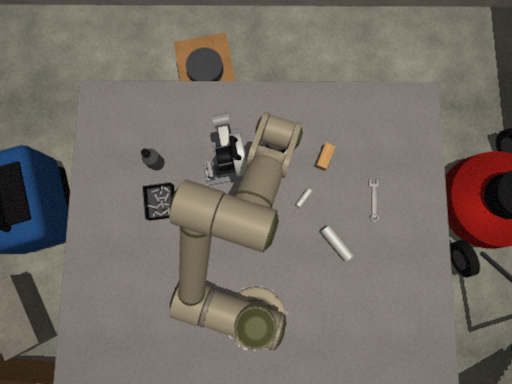

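```bash
python3 - <<'E'
from h import *
M=None
import json
s=dict(tcp_pos=np.array([0.6045,-0.0672,0.0906]),ee_rot=np.array([-0.076,0.703,-0.703,0.076]))
s['ee_rot']=R.from_matrix(np.array([[-0.977,-0.214,0.001],[-0.001,0,-1],[0.214,-0.977,0]]).T).as_quat()
C=cam('wrist',s)
a=atz(C,204.4,143.7,.012);b=atz(C,299.4,143.7,.012);c=atz(C,206,225,.012);e=atz(C,297.6,202.5,.012)
print(a,b,c,e,'w',np.linalg.norm(a-b))
ang=lambda v:np.degrees(np.arctan2(v[1],v[0]))
print('axis', ang(c-a),ang(e-b),ang((b-a))+90, ang(a-b)+90)
E
```

```text
[ 0.65777219 -0.09743697  0.012     ] [ 0.57304086 -0.11590709  0.012     ] [ 0.64312121 -0.01820364  0.012     ] [ 0.56008072 -0.0605545   0.012     ] w 0.08672106966362195
axis 100.47619483094789 103.17773109691956 -77.70277256273363 102.29722743726639
```

Emit:
{"name": "jog_arm", "arguments": {
  "moves": [1,-0.001,0.01,-0.009,0.4,1,-0.003,0.02,-0.018,0.4,1,-0.003,0.03,-0.027,0.4,1,-0.003,0.03,-0.027,0.4,1,-0.003,0.03,-0.027,0.4,1,-0.003,0.03,-0.027,0.4,1,-0.003,0.03,-0.027,0.4,1,-0.003,0.03,-0.027,0.4]
}}

```text
t: 9.6
tcp_pos: [0.602, -0.0403, 0.0611]
ee_rot: [0.073, -0.703, 0.703, -0.073]
force: [-0.4, -0.1, -1.5]
grip_width: 0.352
```

```bash
python3 - <<'E'
from h import *
s=read_state();p,d=snapshot('wrist');np.save('pics/w8.npy',d)
togo([.6045,-.0672,.0906],-78,s)
cv2.imwrite('pics/w8.png',p)
cv2.imwrite('pics/w8c.png',cv2.resize(p[90:240,180:330],None,fx=5,fy=4,interpolation=cv2.INTER_CUBIC))
q=wtool(d)*1000
for r in range(90,180,4):
    print(r,[tuple(int(x) for x in q[r,c]) for c in (225,230,235,240,248,255,262,270,275,280,285)])
E
```

```text
t 9.6 tcp [ 0.602  -0.0403  0.0611] tool xyz rows [[-0.979, -0.205, -0.0], [0.0, -0.0, -1.0], [0.205, -0.979, 0.0]] F [-0.4 -0.1 -1.5] w 0.352 q [-0.26  0.59  1.34 -0.    1.21  2.67]
shift [ 0.003  -0.0295  0.0269]
zang -78.17242618338007 spin -0.17242618338008242
90 [(-23, 61, 86), (-19, 61, 86), (-15, 62, 86), (-11, 61, 86), (-5, 61, 86), (0, 61, 86), (6, 61, 86), (12, 61, 86), (16, 62, 86), (20, 61, 86), (24, 61, 86)]
94 [(-23, 61, 83), (-19, 61, 83), (-15, 60, 83), (-11, 61, 83), (-5, 61, 83), (0, 61, 83), (6, 61, 83), (12, 61, 83), (16, 61, 83), (20, 61, 83), (24, 61, 83)]
98 [(-23, 61, 80), (-19, 62, 80), (-15, 61, 80), (-11, 60, 80), (-5, 60, 80), (0, 61, 80), (6, 61, 80), (12, 61, 80), (16, 61, 80), (20, 62, 80), (24, 61, 80)]
102 [(-23, 61, 77), (-19, 61, 77), (-15, 62, 77), (-11, 60, 77), (-5, 62, 77), (0, 61, 77), (6, 60, 77), (12, 59, 76), (16, 60, 77), (20, 61, 77), (25, 61, 77)]
106 [(-24, 61, 73), (-19, 60, 73), (-15, 60, 73), (-11, 62, 73), (-5, 61, 73), (0, 61, 73), (6, 61, 73), (12, 61, 73), (16, 60, 73), (21, 62, 73), (25, 60, 73)]
110 [(-24, 62, 70), (-20, 62, 70)
[... 2231 characters left out ...]
11, -56, 50), (14, -52, 49)]
166 [(-13, -51, 47), (-10, -55, 48), (-8, -56, 48), (-6, -59, 49), (-2, -59, 49), (0, -60, 49), (3, -59, 49), (6, -59, 49), (9, -56, 48), (11, -54, 48), (14, -50, 47)]
170 [(-13, -52, 45), (-10, -56, 46), (-8, -56, 46), (-6, -59, 47), (-2, -58, 47), (0, -59, 47), (3, -59, 47), (6, -58, 47), (9, -57, 46), (11, -55, 46), (14, -52, 45)]
174 [(-13, -51, 43), (-10, -55, 44), (-8, -57, 45), (-6, -58, 45), (-2, -59, 45), (0, -60, 45), (3, -61, 46), (6, -59, 45), (9, -57, 45), (11, -54, 44), (14, -51, 43)]
178 [(-13, -51, 41), (-10, -54, 42), (-8, -57, 43), (-6, -58, 43), (-2, -59, 43), (0, -59, 43), (3, -60, 44), (6, -58, 43), (9, -56, 43), (11, -55, 42), (14, -50, 41)]
```

View pics/w8c.png

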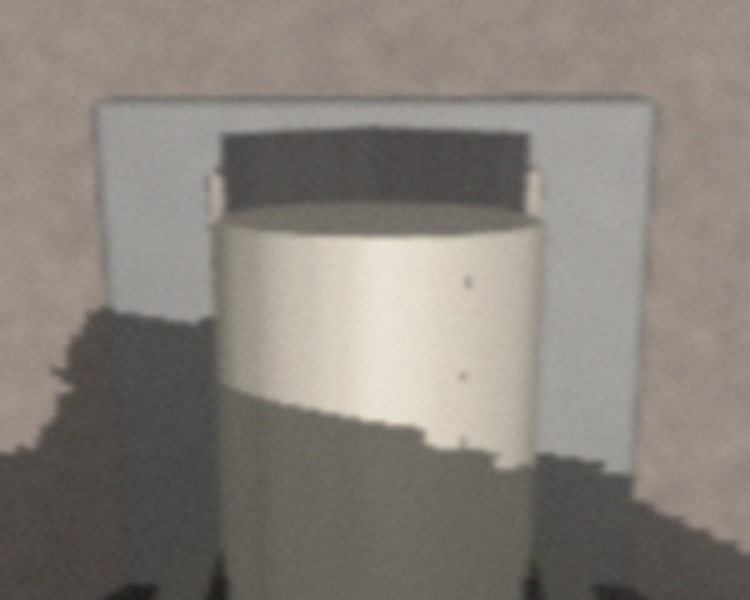

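Emit:
{"name": "jog_arm", "arguments": {
  "moves": [1,0,0.01,0.008,0,1,0,0.025,0.014,0,1,0,0.038,0.014,0,1,0,0.046,0.014,0,1,0,0.05,0.014,0,1,0,0.051,0.014,0,1,0,0.051,0.014,0,1,0,0.051,0.014,0]
}}

```text
t: 10.65
tcp_pos: [0.6046, -0.0536, 0.0105]
ee_rot: [0.073, -0.703, 0.703, -0.073]
force: [-4.7, 0.3, 6.8]
grip_width: 0.35
```

```bash
python3 - <<'E'
from h import *
s=read_state();p,d=snapshot('wrist')
togo([.6045,-.0672,.0085],-78,s)
cv2.imwrite('pics/w9c.png',cv2.resize(p[90:240,180:330],None,fx=5,fy=4,interpolation=cv2.INTER_CUBIC))
p,d=snapshot('top');cv2.imwrite('pics/t9.png',cv2.resize(p[100:230,190:330],None,fx=5,fy=4.5,interpolation=cv2.INTER_CUBIC))
E
```

```text
t 10.65 tcp [ 0.6046 -0.0536  0.0105] tool xyz rows [[-0.979, -0.205, -0.0], [0.0, -0.0, -1.0], [0.205, -0.979, 0.0]] F [-4.7  0.3  6.8] w 0.35 q [-0.28  0.66  1.38 -0.    1.1   2.65]
shift [0.0029 0.002  0.0133]
zang -78.14684286720389 spin -0.14684286720387263
```

View pics/w9c.png

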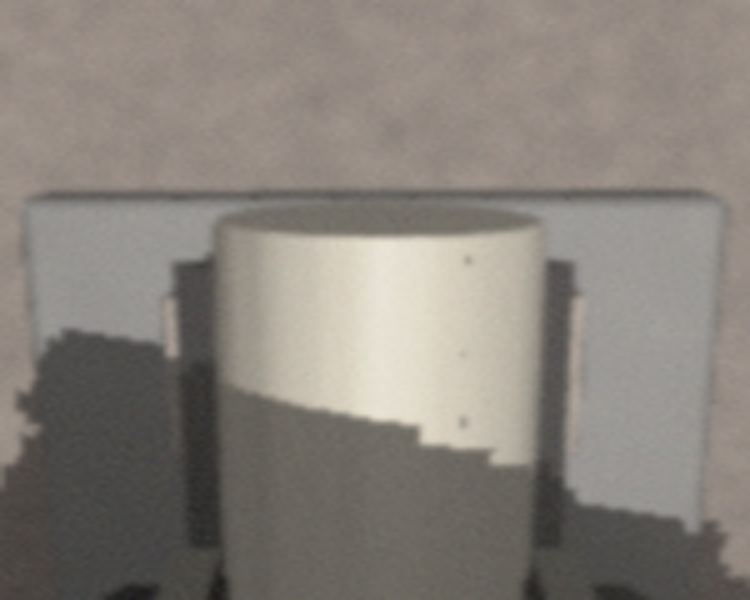

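View pics/t9.png

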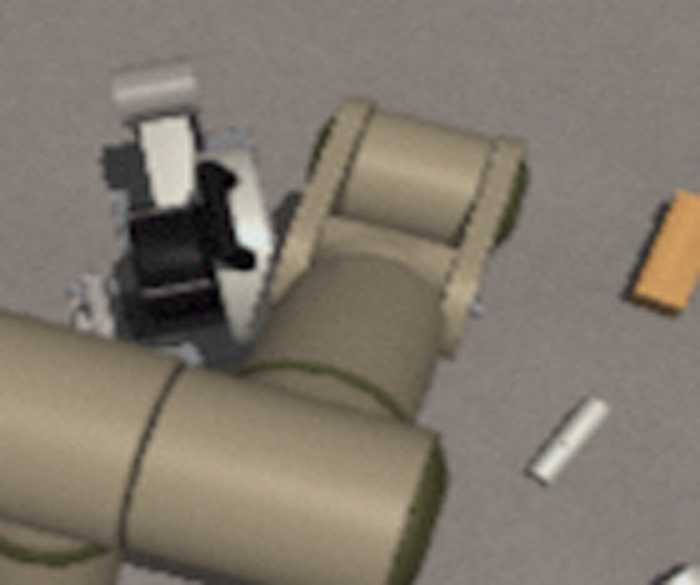

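Emit:
{"name": "jog_arm", "arguments": {
  "moves": [0,0,0,0,0,-0.3,0,0,0,0,-0.3,0,0,0,0,-0.3,0,0,0,0,-0.3,0,-0.03,0.0,0,-0.3,0,-0.08,0.02,0,-0.3,0,-0.12,0.06,0,-0.3,0,-0.13,0.1,0]
}}

```text
t: 11.75
tcp_pos: [0.6265, -0.153, 0.1433]
ee_rot: [0.071, -0.702, 0.704, -0.075]
force: [0.2, -0.1, -0.3]
grip_width: 0.646
```

```bash
python3 - <<'E'
from h import *
s=read_state();p,d=snapshot('wrist');np.save('pics/w10.npy',d)
togo([.6045,-.0672,.0085],-78,s)
cv2.imwrite('pics/w10.png',p)
E
```

```text
t 11.75 tcp [ 0.6265 -0.153   0.1433] tool xyz rows [[-0.979, -0.206, -0.004], [0.005, -0.002, -1.0], [0.206, -0.979, 0.003]] F [ 0.2 -0.1 -0.3] w 0.646 q [-0.42  0.58  1.1   0.    1.45  2.51]
shift [ 0.0045  0.1345 -0.0889]
zang -78.12093886709192 spin -0.12093886709192248
```

View pics/w10.png

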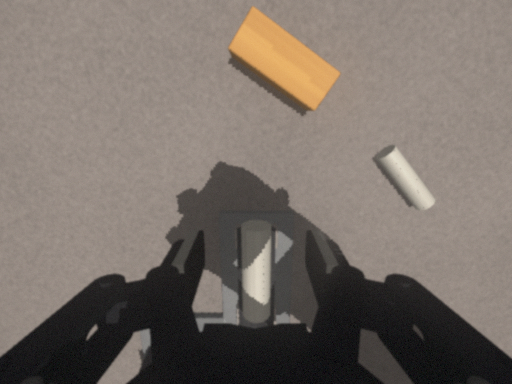

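Emit:
{"name": "jog_arm", "arguments": {
  "moves": [-0.3,0.05,-0.02,-0.015,-10,-0.3,0.1,-0.04,-0.03,-20,-0.3,0.15,-0.06,-0.045,-30,-0.3,0.2,-0.08,-0.06,-40,-0.3,0.22,-0.1,-0.1,-50,-0.3,0.23,-0.1,-0.15,-60,1,0.24,-0.1,-0.2,-70,1,0.25,-0.1,-0.25,-80]
}}

```text
t: 12.8
tcp_pos: [0.3283, 0.043, 0.2399]
ee_rot: [-0.509, 0.491, -0.491, 0.509]
force: [0.9, 0.0, -0.1]
grip_width: 0.23
```

```bash
python3 - <<'E'
from h import *
togo([-.08,.5,.2],40)
E
```

```text
t 12.8 tcp [0.3283 0.043  0.2399] tool xyz rows [[0.037, -0.999, -0.0], [0.001, 0.0, -1.0], [0.999, 0.037, 0.001]] F [ 0.9  0.  -0.1] w 0.23 q [-0.23 -0.06  1.72  0.    1.48  1.3 ]
shift [-0.4718  0.0397 -0.3911]
zang 2.121787132173701 spin -37.878212867826306
```

Emit:
{"name": "jog_arm", "arguments": {
  "moves": [1,-0.05,0,0,-10,1,-0.105,0,-0.01,-20,1,-0.16,0,-0.03,-30,1,-0.21,0,-0.06,-40,1,-0.26,0,-0.1,-50,1,-0.31,0,-0.14,-60,1,-0.35,0,-0.19,-70,1,-0.38,0,-0.24,-80]
}}

```text
t: 13.8
tcp_pos: [0.0755, 0.4148, 0.2397]
ee_rot: [-0.705, 0.048, -0.048, 0.706]
force: [0.7, 0.2, 0.3]
grip_width: 0.002
```

```bash
python3 - <<'E'
from h import *
togo([-.3,1.2,.2],40)
togo([-.156,.733,.2],40)
E
```

```text
t 13.8 tcp [0.0755 0.4148 0.2397] tool xyz rows [[0.991, -0.136, 0.0], [0.0, 0.0, -1.0], [0.136, 0.991, 0.0]] F [0.7 0.2 0.3] w 0.002 q [ 1.11  0.12  1.53 -0.    1.49  1.24]
shift [-0.479   0.0398  0.7267]
zang 82.17082746458784 spin 42.17082746458783
t 13.8 tcp [0.0755 0.4148 0.2397] tool xyz rows [[0.991, -0.136, 0.0], [0.0, 0.0, -1.0], [0.136, 0.991, 0.0]] F [0.7 0.2 0.3] w 0.002 q [ 1.11  0.12  1.53 -0.    1.49  1.24]
shift [-0.2727  0.0398  0.2837]
zang 82.17082746458784 spin 42.17082746458783
```

Emit:
{"name": "jog_arm", "arguments": {
  "moves": [1,-0.034,0,0.052,0,1,-0.068,0,0.104,0,1,-0.102,0,0.156,0,1,-0.136,0,0.208,0,1,-0.17,0,0.26,0,1,-0.204,0,0.312,0,1,-0.238,0,0.364,0,1,-0.27,0,0.416,0]
}}

```text
t: 14.8
tcp_pos: [-0.1187, 0.7978, 0.2056]
ee_rot: [-0.699, 0.052, -0.048, 0.712]
force: [0.6, 0.4, 0.3]
grip_width: -0.005
```

```bash
python3 - <<'E'
from h import *
togo([-.3,1.2,.2],40)
s=read_state();M=R.from_quat(s['ee_rot']).as_matrix();print('tilt',np.degrees(np.arccos(-M[2,1])),np.hypot(*s['tcp_pos'][:2]))
E
```

```text
t 14.8 tcp [-0.1187  0.7978  0.2056] tool xyz rows [[0.99, -0.141, -0.008], [-0.005, 0.018, -1.0], [0.141, 0.99, 0.017]] F [0.6 0.4 0.3] w -0.005 q [1.57 0.93 0.23 0.01 1.97 1.71]
shift [-0.2362  0.0138  0.3724]
zang 81.87640059067347 spin 41.876400590673484
tilt 1.0754946499622124 0.8065695319799934
```

Emit:
{"name": "jog_arm", "arguments": {
  "moves": [1,0,0,0.06,0,1,0,0,0.12,0,1,0,0,0.18,0,1,0,0,0.24,0,1,0,0,0.3,0,1,0,0,0.36,0,1,0,0,0.42,0,1,0,0,0.48,0]
}}

```text
t: 15.8
tcp_pos: [-0.0565, 0.8522, 0.1311]
ee_rot: [-0.679, 0.055, -0.046, 0.731]
force: [-0.0, -0.4, -0.0]
grip_width: 0.001
```

```bash
cat >>h.py <<'E'
def tilt():
    s=read_state();M=R.from_quat(s['ee_rot']).as_matrix();y=M[:,1]
    print('tilt',np.degrees(np.arccos(-y[2])).round(2),'az of tip lean',np.degrees(np.arctan2(y[1],y[0])).round(1),'r',np.hypot(*s['tcp_pos'][:2]).round(3))
E
python3 - <<'E'
from h import *
togo([-.3,1.2,.2],40);tilt()
E
```

```text
t 15.8 tcp [-0.0565  0.8522  0.1311] tool xyz rows [[0.99, -0.141, -0.018], [-0.007, 0.073, -0.997], [0.142, 0.987, 0.071]] F [-0.  -0.4 -0. ] w 0.001 q [1.49 1.02 0.22 0.01 1.82 1.64]
shift [-0.2914 -0.0414  0.3137]
zang 81.80419098602519 spin 41.80419098602519
tilt 4.22 az of tip lean 95.8 r 0.854
```

```bash
cat > fit.py <<'E'
import numpy as np
from scipy.optimize import least_squares
D=[([.983,.381,1.297,1.464],(.2,.512,.195)),([-.88,.41,1.36,1.38],(.4311,-.3407,.1599)),([-.84,.65,1.57,.92],(.4478,-.3271,-.0288)),([-.26,.59,1.34,1.21],(.602,-.0403,.0611)),([-.42,.58,1.1,1.45],(.6265,-.153,.1433)),([-.23,-.06,1.72,1.48],(.3283,.043,.2399)),([1.11,.12,1.53,1.49],(.0755,.4148,.2397)),([1.57,.93,.23,1.97],(-.1187,.7978,.2056)),([1.49,1.02,.22,1.82],(-.0565,.8522,.1311))]
def f(p):
    h,a,b,c,o=p;e=[]
    for q,t in D:
        q1,q2,q3,q5=q
        rho=a*np.sin(q2)+b*np.sin(q2+q3)+c*np.sin(q2+q3+q5)
        z=h+a*np.cos(q2)+b*np.cos(q2+q3)+c*np.cos(q2+q3+q5)
        lat=-np.sin(q1)*t[0]+np.cos(q1)*t[1]
        e+=[rho-(np.cos(q1)*t[0]+np.sin(q1)*t[1]),z-t[2],lat-o]
    return e
s=least_squares(f,[.2,.4,.4,.3,.117]);print(s.x,np.abs(s.fun).max())
E
python3 fit.py
```

```text
[0.75651043 0.52545807 0.33878657 1.0098924  0.11748199] 0.05417991089237528
```

```bash
cat >> fit.py <<'E'
def kin(p,q):
    h,a,b,c,o,e,r0=p;q1,q2,q3,q5=q
    rho=r0+a*np.sin(q2)+b*np.sin(q2+q3)+e*np.cos(q2+q3)+c*np.sin(q2+q3+q5)
    z=h+a*np.cos(q2)+b*np.cos(q2+q3)-e*np.sin(q2+q3)+c*np.cos(q2+q3+q5)
    return rho,z
def g(p):
    r=[]
    for q,t in D:
        rho,z=kin(p,q);q1=q[0]
        r+=[rho-(np.cos(q1)*t[0]+np.sin(q1)*t[1]),z-t[2],-np.sin(q1)*t[0]+np.cos(q1)*t[1]-p[4]]
    return r
s=least_squares(g,[.2,.4,.4,.3,.117,0,0]);print(s.x.round(3),np.abs(s.fun).max(),np.round(s.fun,3))
E
python3 fit.py
```

```text
[0.75651043 0.52545807 0.33878657 1.0098924  0.11748199] 0.05417991089237528
[0.074 0.539 0.351 0.238 0.117 0.105 0.   ] 0.007613431374286564 [ 0.001  0.     0.    -0.001 -0.001 -0.002  0.    -0.001 -0.002 -0.
  0.002 -0.002  0.001  0.002 -0.002 -0.002 -0.001 -0.001  0.001 -0.
 -0.001  0.001 -0.003  0.002 -0.     0.003  0.008]
```

Emit:
{"name": "jog_arm", "arguments": {
  "moves": [1,-0.03,-0.01,0.052,0,1,-0.06,-0.02,0.104,0,1,-0.09,-0.03,0.156,0,1,-0.12,-0.04,0.208,0,1,-0.15,-0.05,0.26,0,1,-0.18,-0.06,0.312,0,1,-0.21,-0.07,0.364,0,1,-0.24,-0.08,0.416,0]
}}

```text
t: 16.8
tcp_pos: [-0.1292, 0.8632, 0.1129]
ee_rot: [-0.664, 0.058, -0.043, 0.744]
force: [-0.1, 0.4, -0.3]
grip_width: 0.002
```

```bash
python3 - <<'E'
from h import *
togo([-.3,1.2,.2],40);tilt()
E
```

```text
t 16.8 tcp [-0.1292  0.8632  0.1129] tool xyz rows [[0.99, -0.14, -0.03], [-0.014, 0.114, -0.993], [0.143, 0.983, 0.111]] F [-0.1  0.4 -0.3] w 0.002 q [1.58 1.05 0.22 0.01 1.76 1.73]
shift [-0.2189 -0.0456  0.3166]
zang 81.7434969412094 spin 41.7434969412094
tilt 6.62 az of tip lean 96.8 r 0.873
```

Emit:
{"name": "jog_arm", "arguments": {
  "moves": [1,0,0,-0.06,0,1,0,0,-0.12,0,1,0,0,-0.15,0,1,0,0,-0.15,0,1,0,0,-0.15,0,1,0,0,-0.15,0,1,0,0,-0.15,0,1,0,0,-0.15,0]
}}

```text
t: 17.8
tcp_pos: [-0.1501, 0.7162, 0.0962]
ee_rot: [-0.664, 0.058, -0.043, 0.744]
force: [0.3, 0.9, -0.8]
grip_width: -0.001
```

```bash
python3 - <<'E'
from h import *
togo([-.3,1.2,.2],40);tilt()
E
```

```text
t 17.8 tcp [-0.1501  0.7162  0.0962] tool xyz rows [[0.99, -0.14, -0.03], [-0.014, 0.115, -0.993], [0.143, 0.983, 0.112]] F [ 0.3  0.9 -0.8] w -0.001 q [1.61 0.72 0.98 0.01 1.33 1.75]
shift [-0.2194 -0.0457  0.466 ]
zang 81.72854610420093 spin 41.728546104200916
tilt 6.63 az of tip lean 96.8 r 0.732
```

Emit:
{"name": "jog_arm", "arguments": {
  "moves": [1,-0.06,-0.04,0.5,0,1,-0.12,-0.06,0.5,0,1,-0.15,-0.08,0.5,0,1,-0.2,-0.08,0.5,0,1,-0.2,-0.08,0.5,0,1,-0.25,-0.08,0.6,0,1,-0.25,-0.08,0.7,0,1,-0.25,-0.08,0.8,0]
}}

```text
t: 18.8
tcp_pos: [-0.1761, 0.8693, 0.1104]
ee_rot: [-0.648, 0.062, -0.038, 0.758]
force: [0.1, 0.6, -0.3]
grip_width: -0.004
```

```bash
python3 - <<'E'
from h import *
togo([-.3,1.2,.2],40);tilt()
E
```

```text
t 18.8 tcp [-0.1761  0.8693  0.1104] tool xyz rows [[0.989, -0.138, -0.044], [-0.022, 0.157, -0.987], [0.143, 0.978, 0.152]] F [ 0.1  0.6 -0.3] w -0.004 q [1.63 1.05 0.22 0.01 1.71 1.78]
shift [-0.1722 -0.0338  0.3193]
zang 81.66795789226981 spin 41.66795789226981
tilt 9.13 az of tip lean 98.0 r 0.887
```

Emit:
{"name": "jog_arm", "arguments": {
  "moves": [1,-0.1,-0.1,0.8,0,1,-0.15,-0.1,0.8,0,1,-0.2,-0.1,0.9,0,1,-0.25,-0.1,1.0,0,1,-0.3,-0.1,1.0,0,1,-0.3,-0.1,1.2,0,1,-0.3,-0.1,1.2,0,1,-0.3,-0.1,1.2,0]
}}

```text
t: 19.8
tcp_pos: [-0.1454, 0.8927, 0.0939]
ee_rot: [-0.633, 0.065, -0.035, 0.771]
force: [0.5, 0.1, -0.7]
grip_width: 0.003
```

```bash
python3 - <<'E'
from h import *
togo([-.3,1.2,.2],40);tilt()
E
```

```text
t 19.8 tcp [-0.1454  0.8927  0.0939] tool xyz rows [[0.989, -0.136, -0.056], [-0.029, 0.197, -0.98], [0.144, 0.971, 0.191]] F [ 0.5  0.1 -0.7] w 0.003 q [1.59 1.07 0.22 0.02 1.65 1.74]
shift [-0.2007 -0.039   0.2963]
zang 81.54043855976039 spin 41.54043855976039
tilt 11.47 az of tip lean 98.3 r 0.904
```

```bash
cat > sim.py <<'E'
import numpy as np
from scipy.optimize import least_squares
p=[.074,.539,.351,.238,.117,.105,0]
from fit import kin
q0=np.array([1.07,.22001,1.65])
P0=np.array(kin(p,[0,*q0]))
for w in (.4,.6,.8,1.2):
  out=[]
  for a in range(-90,181,30):
    d=.0625*np.array([np.cos(np.radians(a)),np.sin(np.radians(a))])
    f=lambda q:[*(np.array(kin(p,[0,*q]))-P0-d),w*(q.sum()-q0.sum())]
    s=least_squares(f,q0+[0,1e-3,0],bounds=([-.89,.22,.17],[2.33,2.48,2.85]))
    out.append((a,round(np.degrees(q0.sum()-s.x.sum()),2),*np.round(np.array(kin(p,[0,*s.x]))-P0,3)))
  print(w,out)
E
python3 sim.py | tail -4
```

```text
0.4 [(-90, np.float64(-0.0), np.float64(-0.0), np.float64(-0.062)), (-60, np.float64(1.02), np.float64(0.02), np.float64(-0.057)), (-30, np.float64(2.76), np.float64(0.023), np.float64(-0.039)), (0, np.float64(3.78), np.float64(0.02), np.float64(-0.012)), (30, np.float64(3.84), np.float64(0.011), np.float64(0.017)), (60, np.float64(2.93), np.float64(-0.001), np.float64(0.043)), (90, np.float64(1.26), np.float64(-0.014), np.float64(0.057)), (120, np.float64(0.0), np.float64(-0.031), np.float64(0.054)), (150, np.float64(0.0), np.float64(-0.054), np.float64(0.031)), (180, np.float64(-0.0), np.float64(-0.063), np.float64(0.0))]
0.6 [(-90, np.float64(-0.0), np.float64(-0.0), np.float64(-0.062)), (-60, np.float64(0.53), np.float64(0.018), np.float64(-0.057)), (-30, np.float64(1.43), np.float64(0.017), np.float64(-0.04)), (0, np.float64(1.96), np.float64(0.013), np.float64(-0.014)), (30, np.float64(1.99), np.float64(0.004), np.float64(0.015)), (60, np.float64(1.52), np.float64(-0.007), np.float64(0.041)), (90, np.float64(0.66), np.float64(-0.016), np.float64(0.056)), (120, np.float64(0.0), 
[... 731 characters left out ...]
1)), (180, np.float64(-0.0), np.float64(-0.063), np.float64(0.0))]
1.2 [(-90, np.float64(-0.0), np.float64(-0.0), np.float64(-0.062)), (-60, np.float64(0.15), np.float64(0.016), np.float64(-0.058)), (-30, np.float64(0.4), np.float64(0.013), np.float64(-0.042)), (0, np.float64(0.55), np.float64(0.007), np.float64(-0.016)), (30, np.float64(0.55), np.float64(-0.002), np.float64(0.013)), (60, np.float64(0.42), np.float64(-0.011), np.float64(0.039)), (90, np.float64(0.18), np.float64(-0.018), np.float64(0.056)), (120, np.float64(0.0), np.float64(-0.031), np.float64(0.054)), (150, np.float64(0.0), np.float64(-0.054), np.float64(0.031)), (180, np.float64(-0.0), np.float64(-0.062), np.float64(0.0))]
```

Emit:
{"name": "jog_arm", "arguments": {
  "moves": [1,-0.3,-0.1,0.8,0,1,-0.4,-0.1,0.8,0,1,-0.5,-0.1,1.0,0,1,-0.5,-0.1,1.0,0,1,-0.4,-0.1,1.2,0,1,-0.4,-0.1,1.2,0,1,-0.4,-0.1,1.2,0,1,-0.4,-0.1,1.2,0]
}}

```text
t: 20.8
tcp_pos: [-0.1671, 0.9016, 0.096]
ee_rot: [-0.616, 0.069, -0.031, 0.784]
force: [1.5, 0.6, 0.6]
grip_width: -0.0
```

```bash
python3 - <<'E'
from h import *
togo([-.3,1.2,.2],40);tilt()
E
```

```text
t 20.8 tcp [-0.1671  0.9016  0.096 ] tool xyz rows [[0.989, -0.133, -0.07], [-0.036, 0.238, -0.971], [0.146, 0.962, 0.23]] F [1.5 0.6 0.6] w -0.0 q [1.62 1.08 0.22 0.03 1.6  1.76]
shift [-0.1785 -0.025   0.2916]
zang 81.36144085628402 spin 41.36144085628402
tilt 13.94 az of tip lean 98.7 r 0.917
```

Emit:
{"name": "jog_arm", "arguments": {
  "moves": [1,-0.3,-0.1,0.8,0,1,-0.4,-0.1,0.8,0,1,-0.5,-0.1,1.0,0,1,-0.5,-0.1,1.0,0,1,-0.4,-0.1,1.2,0,1,-0.4,-0.1,1.2,0,1,-0.4,-0.1,1.2,0,1,-0.4,-0.1,1.2,0]
}}

```text
t: 21.8
tcp_pos: [-0.1815, 0.9073, 0.112]
ee_rot: [-0.6, 0.073, -0.027, 0.796]
force: [0.2, 0.3, 0.4]
grip_width: 0.001
```

Emit:
{"name": "jog_arm", "arguments": {
  "moves": [1,-0.3,-0.05,0.8,0,1,-0.4,-0.05,0.8,0,1,-0.5,-0.05,1.0,0,1,-0.5,-0.05,1.0,0,1,-0.4,-0.05,1.2,0,1,-0.4,-0.05,1.2,0,1,-0.4,-0.05,1.2,0,1,-0.4,-0.05,1.2,0]
}}

```text
t: 22.8
tcp_pos: [-0.1917, 0.9148, 0.1238]
ee_rot: [-0.583, 0.077, -0.022, 0.808]
force: [0.6, 0.1, 0.1]
grip_width: 0.0
```

```bash
python3 - <<'E'
from h import *
togo([-.3,1.2,.2],40);tilt()
E
```

```text
t 22.8 tcp [-0.1917  0.9148  0.1238] tool xyz rows [[0.987, -0.125, -0.098], [-0.053, 0.319, -0.946], [0.15, 0.94, 0.308]] F [0.6 0.1 0.1] w 0.0 q [1.64 1.05 0.22 0.03 1.54 1.79]
shift [-0.1501  0.0245  0.2752]
zang 80.94281013877429 spin 40.94281013877429
tilt 18.86 az of tip lean 99.5 r 0.935
```

Three more pulls, then return.

Emit:
{"name": "jog_arm", "arguments": {
  "moves": [1,-0.3,-0.05,0.8,0,1,-0.4,-0.05,0.8,0,1,-0.5,-0.05,1.0,0,1,-0.5,-0.05,1.0,0,1,-0.4,-0.05,1.2,0,1,-0.4,-0.05,1.2,0,1,-0.4,-0.05,1.2,0,1,-0.4,-0.05,1.2,0]
}}

```text
t: 23.8
tcp_pos: [-0.1984, 0.9192, 0.1462]
ee_rot: [-0.566, 0.08, -0.018, 0.82]
force: [0.1, -0.4, -0.1]
grip_width: -0.002
```

Emit:
{"name": "jog_arm", "arguments": {
  "moves": [1,-0.3,0,0.8,0,1,-0.4,0,0.8,0,1,-0.5,0,1.0,0,1,-0.5,0,1.0,0,1,-0.4,0,1.2,0,1,-0.4,0,1.2,0,1,-0.4,0,1.2,0,1,-0.4,0,1.2,0]
}}

```text
t: 24.8
tcp_pos: [-0.2036, 0.9258, 0.1624]
ee_rot: [-0.549, 0.084, -0.013, 0.831]
force: [-0.7, 0.2, 0.4]
grip_width: 0.005
```

Emit:
{"name": "jog_arm", "arguments": {
  "moves": [1,-0.3,0,0.8,0,1,-0.4,0,0.8,0,1,-0.5,0,1.0,0,1,-0.5,0,1.0,0,1,-0.4,0,1.2,0,1,-0.4,0,1.2,0,1,-0.4,0,1.2,0,1,-0.4,0,1.2,0]
}}

```text
t: 25.8
tcp_pos: [-0.207, 0.929, 0.1878]
ee_rot: [-0.532, 0.088, -0.008, 0.842]
force: [-0.5, -0.2, 0.0]
grip_width: 0.003
```

```bash
python3 - <<'E'
from h import *
togo([.25,.3,.3],40);tilt()
E
```

```text
t 25.8 tcp [-0.207   0.929   0.1878] tool xyz rows [[0.984, -0.108, -0.14], [-0.08, 0.435, -0.897], [0.158, 0.894, 0.419]] F [-0.5 -0.2  0. ] w 0.003 q [1.65 0.99 0.22 0.04 1.47 1.8 ]
shift [ 0.5022 -0.4103 -0.4433]
zang 79.99424933840714 spin 39.994249338407144
tilt 26.21 az of tip lean 100.4 r 0.952
```

```bash
cat > ik.py <<'E'
from h import *
from scipy.optimize import least_squares
h,a,b,c,o,e,r0=[.074,.539,.351,.238,.117,.105,0]
def fk(q):
    q1,q2,q3,q4,q5,q6=q
    A=R.from_euler('z',q1)
    M1=A*R.from_euler('y',q2);M2=A*R.from_euler('y',q2+q3)
    M=M2*R.from_euler('z',q4)*R.from_euler('y',q5)*R.from_euler('z',q6)
    w=np.array([0,0,h])+A.apply([0,o,0])+M1.apply([0,0,a])+M2.apply([e,0,b])
    Z=M.apply([0,0,1]);X=-M.apply([1,0,0])
    return w+c*Z,X,Z,w
lo=[-3.11,-.89,.22,-1.42,.17,-2.88];hi=[3.11,2.33,2.48,4.56,2.85,2.88]
def ik(p,X,Y,q0):
    f=lambda q:[*(3*(fk(q)[0]-p)),*(fk(q)[1]-X),*(fk(q)[2]-Y)]
    s=least_squares(f,np.clip(q0,np.array(lo)+1e-3,np.array(hi)-1e-3),bounds=(lo,hi));return s.x,s.cost
E
python3 - <<'E'
from ik import *
s=read_state();print(np.round(s['joint_positions'],3));p,X,Y,w=fk(s['joint_positions']);print(p,X,Y)
M=R.from_quat(s['ee_rot']).as_matrix();print(s['tcp_pos'],M[:,0],M[:,1])
u=np.array([np.cos(np.radians(102)),np.sin(np.radians(102)),0])
Y=M[:,1]
# load point, tip targets
E=np.array([.6154,-.1067,0]) # plate end
# desired x_tool: horizontal perpendicular to... spin so z most toward -u
z=-u-(-u@Y)*Y; z/=np.linalg.norm(z); X=np.cross(Y,z)
print('zdes',z,'az',np.degrees(np.arctan2(z[1],z[0])))
for k in (-.05,.0,.05,.1,.17): # tip along from plate end
    tip=E+u*k+[0,0,.052]; tcp=tip+.041*Y
    for sp in (0,90):
        XX=R.from_rotvec(np.radians(sp)*Y).apply(X)
        for q0 in ([-.4,.6,1.2,0,1.4,2.5],[-.4,.6,1.2,.5,1.4,2.2],[-.4,.6,1.2,-.5,1.4,2.2]):
            print(k,sp,[np.round(v,3) for v in ik(tcp,XX,Y,q0)],end=' ')
        print()
E
```

```text
[1.653 0.99  0.222 0.044 1.473 1.799]
[-0.20234118  0.90740014  0.18065145] [ 0.98426674 -0.10818276 -0.13969783] [-0.07957574  0.43450393 -0.89714772]
[-0.20704531  0.92896198  0.18781084] [ 0.98426674 -0.10818276 -0.13969783] [-0.07957574  0.43450393 -0.89714772]
zdes [ 0.19256356 -0.87634894 -0.44151083] az -77.60712572260432
-0.05 0 [array([-0.531,  0.794,  1.14 ,  0.341,  1.522,  2.326]), np.float64(0.0)] -0.05 0 [array([-0.531,  0.794,  1.14 ,  0.341,  1.522,  2.326]), np.float64(0.0)] -0.05 0 [array([-0.531,  0.794,  1.14 ,  0.341,  1.522,  2.326]), np.float64(0.0)] 
-0.05 90 [array([-0.738,  0.752,  1.758,  0.913,  0.926,  2.88 ]), np.float64(0.234)] -0.05 90 [array([-0.738,  0.752,  1.758,  0.913,  0.926,  2.88 ]), np.float64(0.234)] -0.05 90 [array([-0.738,  0.752,  1.758,  0.913,  0.926,  2.88 ]), np.float64(0.234)] 
0.0 0 [array([-0.474,  0.757,  1.228,  0.36 ,  1.457,  2.359]), np.float64(0.0)] 0.0 0 [array([-0.474,  0.757,  1.228,  0.36 ,  1.457,  2.359]), np.float64(0.0)] 0.0 0 [array([-0.474,  0.757,  1.228,  0.36 ,  1.457,  2.359]), np.float64(0.0)] 
0.0 90 [array([-
[... 1038 characters left out ...]
  2.88 ]), np.float64(0.198)] 0.1 90 [array([-0.514,  0.72 ,  1.966,  1.167,  0.735,  2.88 ]), np.float64(0.198)] 0.1 90 [array([-0.514,  0.72 ,  1.966,  1.167,  0.735,  2.88 ]), np.float64(0.198)] 
0.17 0 [array([-0.241,  0.67 ,  1.43 ,  0.436,  1.27 ,  2.509]), np.float64(0.0)] 0.17 0 [array([-0.241,  0.67 ,  1.43 ,  0.436,  1.27 ,  2.509]), np.float64(0.0)] 0.17 0 [array([-0.241,  0.67 ,  1.43 ,  0.436,  1.27 ,  2.509]), np.float64(0.0)] 
0.17 90 [array([-0.388,  0.714,  2.023,  1.299,  0.671,  2.88 ]), np.float64(0.185)] 0.17 90 [array([-0.388,  0.714,  2.023,  1.299,  0.671,  2.88 ]), np.float64(0.185)] 0.17 90 [array([-0.388,  0.714,  2.023,  1.299,  0.671,  2.88 ]), np.float64(0.185)]
```

```bash
cat > rows.py <<'E'
from h import *
def rows(wps,spin_total=0,v=.058,st=None):
    st=st or read_state();M=R.from_quat(st['ee_rot']).as_matrix()
    P=[st['tcp_pos']]+[np.array(w,float) for w in wps]
    L=np.r_[0,np.cumsum([np.linalg.norm(b-a) for a,b in zip(P,P[1:])])]
    n=0
    for i in range(1,9):
        d=min(i*v,L[-1]);p=np.array([np.interp(d,L,[x[k] for x in P]) for k in range(3)])
        sp=np.sign(spin_total)*min(10*i,abs(spin_total))
        print((M.T@(p-st['tcp_pos'])).round(3).tolist(),sp,end='; ')
    print('left',L[-1]-8*v)
E
python3 - <<'E'
from rows import *
rows([(.1,.55,.24),(.38,.2,.24),(.40,-.15,.24)],80)
E
```

```text
[0.04, -0.028, -0.032] 10; [0.079, -0.056, -0.064] 20; [0.119, -0.084, -0.095] 30; [0.159, -0.112, -0.127] 40; [0.199, -0.139, -0.159] 50; [0.238, -0.167, -0.191] 60; [0.278, -0.195, -0.222] 70; [0.318, -0.223, -0.254] 80; left 0.825312561428303
```

Emit:
{"name": "jog_arm", "arguments": {
  "moves": [1,0.04,-0.028,-0.032,5,1,0.08,-0.056,-0.064,14,1,0.12,-0.084,-0.095,24,1,0.16,-0.112,-0.127,34,1,0.2,-0.139,-0.159,44,1,0.238,-0.167,-0.191,54,1,0.278,-0.195,-0.222,64,1,0.318,-0.223,-0.254,74]
}}

```text
t: 26.8
tcp_pos: [0.0842, 0.5691, 0.2375]
ee_rot: [-0.418, 0.579, -0.328, 0.618]
force: [1.3, 0.5, 0.6]
grip_width: -0.001
```

```bash
python3 - <<'E'
from rows import *
tilt();togo([.1,.55,.24])
rows([(.38,.2,.24),(.40,-.15,.24),(.6,-.26,.2)],84)
E
```

```text
tilt 26.27 az of tip lean 100.3 r 0.575
t 26.8 tcp [0.0842 0.5691 0.2375] tool xyz rows [[0.115, -0.89, -0.442], [-0.079, 0.436, -0.897], [0.99, 0.138, -0.02]] F [1.3 0.5 0.6] w -0.001 q [1.07 0.2  1.52 0.32 1.07 2.4 ]
shift [ 0.0177 -0.0118  0.013 ]
[0.044, -0.023, 0.03] 10; [0.089, -0.046, 0.059] 20; [0.133, -0.069, 0.089] 30; [0.177, -0.091, 0.119] 40; [0.221, -0.114, 0.148] 50; [0.266, -0.137, 0.178] 60; [0.31, -0.16, 0.208] 70; [0.354, -0.183, 0.237] 80; left 0.5913230686582847
```

Emit:
{"name": "jog_arm", "arguments": {
  "moves": [1,0.044,-0.023,0.03,0,1,0.089,-0.046,0.059,3,1,0.133,-0.069,0.089,8,1,0.177,-0.091,0.119,14,1,0.221,-0.114,0.148,20,1,0.266,-0.137,0.178,26,1,0.31,-0.16,0.208,32,1,0.354,-0.183,0.237,38]
}}

```text
t: 27.8
tcp_pos: [0.3759, 0.2082, 0.2408]
ee_rot: [-0.289, 0.748, -0.446, 0.397]
force: [0.0, 1.9, 0.1]
grip_width: 0.003
```

```bash
python3 - <<'E'
from rows import *
tilt();togo([.1,.55,.24])
rows([(.40,-.15,.24),(.6,-.26,.2)],84)
E
```

```text
tilt 26.21 az of tip lean 100.2 r 0.43
t 27.8 tcp [0.3759 0.2082 0.2408] tool xyz rows [[-0.518, -0.787, -0.336], [-0.078, 0.435, -0.897], [0.852, -0.438, -0.287]] F [0.  1.9 0.1] w 0.003 q [-0.09  0.11  1.62  0.44  1.54  1.96]
shift [-0.1257  0.1709 -0.3846]
[0.044, -0.025, 0.029] 10; [0.087, -0.051, 0.057] 20; [0.131, -0.076, 0.086] 30; [0.174, -0.101, 0.115] 40; [0.218, -0.127, 0.144] 50; [0.261, -0.152, 0.172] 60; [0.269, -0.162, 0.224] 70; [0.268, -0.169, 0.282] 80; left 0.12677359894172063
```

Emit:
{"name": "jog_arm", "arguments": {
  "moves": [1,0.044,-0.025,0.029,4,1,0.087,-0.051,0.057,10,1,0.131,-0.076,0.086,16,1,0.174,-0.101,0.115,22,1,0.218,-0.127,0.144,29,1,0.261,-0.152,0.172,36,1,0.269,-0.162,0.224,42,1,0.268,-0.169,0.282,47.5]
}}

```text
t: 28.8
tcp_pos: [0.492, -0.1995, 0.2213]
ee_rot: [-0.084, 0.844, -0.525, 0.061]
force: [-0.1, -0.3, 1.1]
grip_width: -0.003
```

```bash
python3 - <<'E'
from rows import *
tilt();s=read_state();p,d=snapshot('wrist');np.save('pics/w20.npy',d);cv2.imwrite('pics/w20.png',p)
p,d=snapshot('top');cv2.imwrite('pics/t20.png',cv2.resize(p[100:250,180:380],None,fx=4,fy=4,interpolation=cv2.INTER_CUBIC))
p,d=snapshot('side');cv2.imwrite('pics/s20.png',p)
M=R.from_quat(s['ee_rot']).as_matrix();print('tip',s['tcp_pos']-.041*M[:,1])
togo([.6,-.2,.1])
E
```

```text
tilt 26.14 az of tip lean 100.1 r 0.531
tip [ 0.49516442 -0.21723565  0.25807086]
t 28.95 tcp [ 0.492  -0.1983  0.2192] tool xyz rows [[-0.977, -0.212, -0.015], [-0.081, 0.436, -0.896], [0.196, -0.875, -0.443]] F [-0.7  1.3  0.3] w -0.0 q [-0.76  0.49  1.13  0.28  1.89  2.2 ]
shift [-0.1035  0.0973  0.0756]
```

View pics/w20.png

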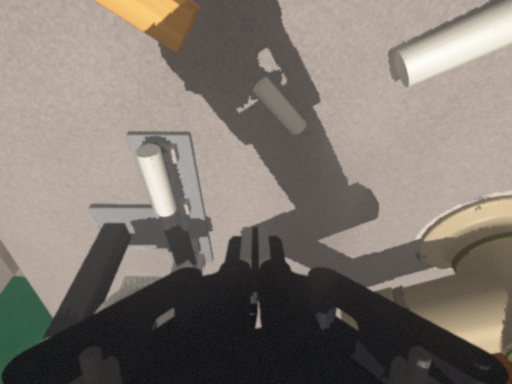

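View pics/t20.png

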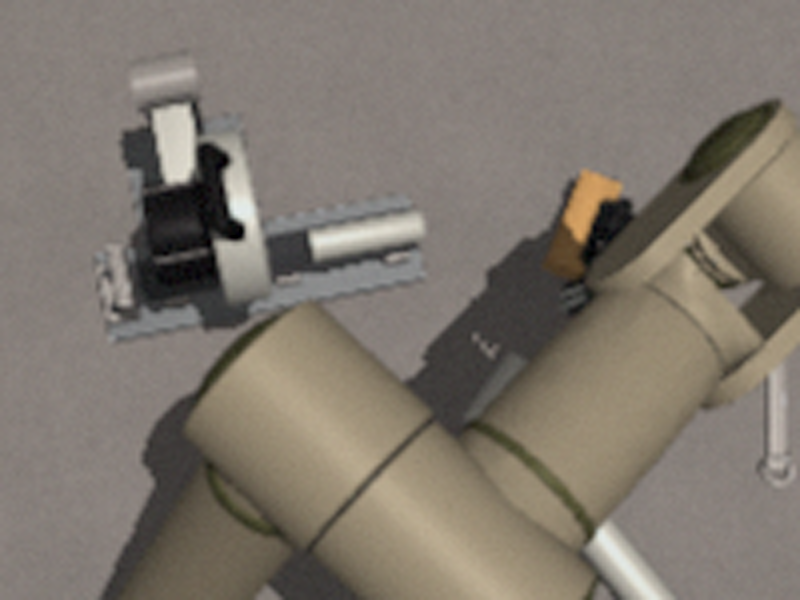

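View pics/s20.png

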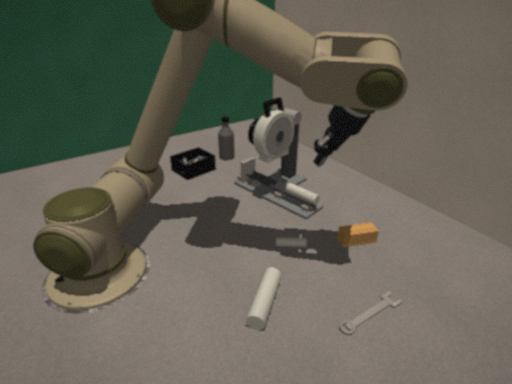

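```bash
python3 - <<'E'
from rows import *
s=dict(tcp_pos=np.array([0.492,-0.1995,0.2213]),ee_rot=np.array([-0.084,0.844,-0.525,0.061]))
C=cam('wrist',s);d=np.load('pics/w20.npy');X=cloud(C,d)
q=X[135:225,125:190].reshape(-1,3);q=q[(q[:,2]>.055)&(q[:,2]<.08)]
b=cv2.minAreaRect((q[:,:2]*1000).astype(np.float32));print(len(q),b,np.percentile(q[:,2],[50,95]))
c=q[:,:2].mean(0);U,S,V=np.linalg.svd(q[:,:2]-c);v=V[0]*np.sign(V[0][1]);t=(q[:,:2]-c)@v
print(c,v,np.degrees(np.arctan2(v[1],v[0])),np.percentile(t,[0.5,99.5]),c+v*np.percentile(t,.5))
q=X[120:270,85:220].reshape(-1,3);q=q[(abs(q[:,2]-.012)<.003)]
b=cv2.minAreaRect((q[:,:2]*1000).astype(np.float32));print('plate',b)
E
```

```text
1400 ((603.7284545898438, -56.68330383300781), (30.304386138916016, 111.65896606445312), 12.862342834472656) [0.06531675 0.06799376]
[ 0.60332589 -0.06573217] [-0.22177272  0.97509838] 102.81317491839667 [-0.04653998  0.06270262] [ 0.61364719 -0.11111324]
plate ((639.4765625, 59.83592987060547), (205.2954864501953, 318.3631286621094), 11.906098365783691)
```

```bash
python3 - <<'E'
from rows import *
rows([(.627,-.165,.12),(.6192,-.123,.016)],0)
E
```

```text
[-0.047, 0.031, 0.014] 0; [-0.093, 0.063, 0.028] 0; [-0.138, 0.096, 0.042] 0; [-0.137, 0.153, 0.046] 0; [-0.137, 0.205, 0.049] 0; [-0.137, 0.205, 0.049] 0; [-0.137, 0.205, 0.049] 0; [-0.137, 0.205, 0.049] 0; left -0.18072735808557172
```

Emit:
{"name": "jog_arm", "arguments": {
  "moves": [1,-0.047,0.031,0.014,0,1,-0.093,0.063,0.028,0,1,-0.138,0.096,0.042,0,1,-0.137,0.13,0.045,0,1,-0.137,0.165,0.047,0,1,-0.137,0.19,0.048,0,1,-0.137,0.205,0.049,0,1,-0.137,0.205,0.049,0]
}}

```text
t: 29.95
tcp_pos: [0.6178, -0.1218, 0.0179]
ee_rot: [-0.087, 0.845, -0.524, 0.063]
force: [-0.2, 0.9, 0.1]
grip_width: 0.0
```

```bash
python3 - <<'E'
from rows import *
s=read_state();p,d=snapshot('wrist');np.save('pics/w21.npy',d);cv2.imwrite('pics/w21.png',p)
tilt();M=R.from_quat(s['ee_rot']).as_matrix();print('tip',s['tcp_pos']-.041*M[:,1],'corner',s['tcp_pos']-.041*M[:,1]-.011*M[:,2])
togo([.6192,-.123,.016])
p,d=snapshot('side');cv2.imwrite('pics/s21.png',cv2.resize(p[70:230,220:400],None,fx=4.4,fy=3.7,interpolation=cv2.INTER_CUBIC))
E
```

```text
tilt 26.18 az of tip lean 100.3 r 0.63
tip [ 0.62112703 -0.13958678  0.05469019] corner [ 0.61895408 -0.1299612   0.05955089]
t 30.0 tcp [ 0.6184 -0.1223  0.0186] tool xyz rows [[-0.977, -0.212, -0.017], [-0.079, 0.434, -0.897], [0.198, -0.875, -0.441]] F [0.8 1.  0.5] w 0.001 q [-0.54  0.8   1.13  0.34  1.53  2.31]
shift [-0.0006  0.002   0.0019]
```

View pics/w21.png

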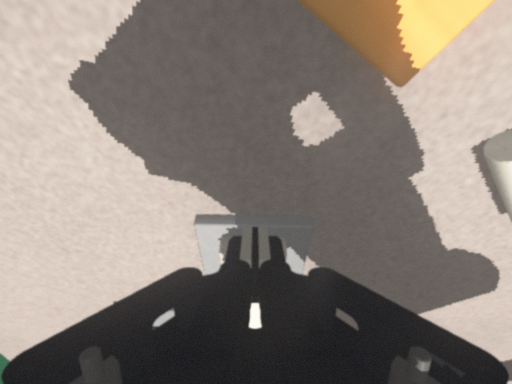

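View pics/s21.png

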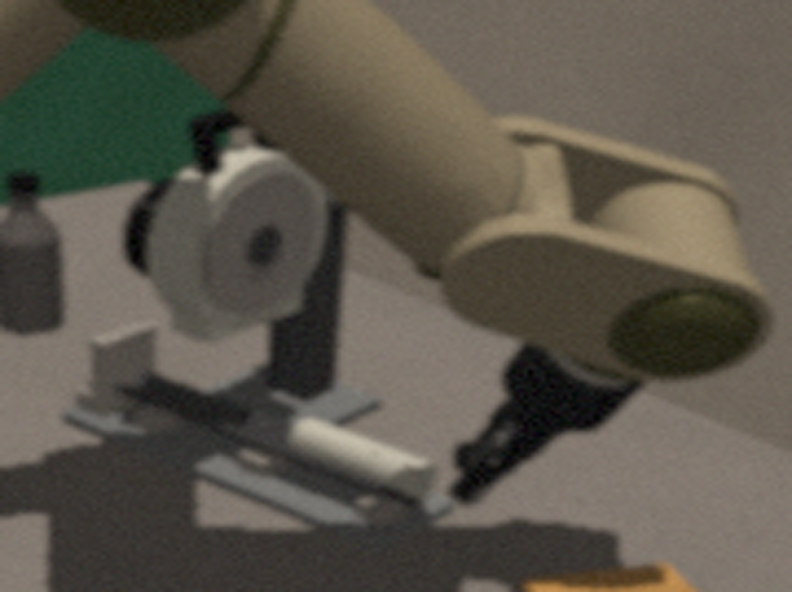

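```bash
python3 - <<'E'
from ik import *
s=read_state();M=R.from_quat(s['ee_rot']).as_matrix()
u=np.array([np.cos(np.radians(101.9)),np.sin(np.radians(101.9)),0]);n=np.array([u[1],-u[0],0])
org=np.array([.6154,-.1085,0])+.115*u
print('origin',org)
d0=fk(s['joint_positions'])[0]-s['tcp_pos'];print('model err',d0)
q=s['joint_positions']
for m in (0,.1,.15,.19):
    p=s['tcp_pos']+u*m+d0
    q,c=ik(p,M[:,0],M[:,1],q)
    A=R.from_euler('z',q[0]);el=np.array([0,0,h])+A.apply([0,o,0])+(A*R.from_euler('y',q[1])).apply([0,0,a])
    w=fk(q)[3];e2=el+(A*R.from_euler('y',q[1]+q[2])).apply([e,0,0])
    print(m,q.round(2),c)
    for P in (e2,(e2+w)/2,.25*e2+.75*w,w): r=P-org;print('   jig xyz',(r@u).round(3),(-r@n).round(3),P[2].round(3))
E
```

```text
origin [0.59168652 0.00402853 0.        ]
model err [ 0.00479336 -0.02489063 -0.0069912 ]
0 [-0.54  0.8   1.13  0.34  1.53  2.31] 1.9338744054078332e-31
   jig xyz -0.036 0.243 0.35
   jig xyz -0.148 0.123 0.288
   jig xyz -0.204 0.063 0.257
   jig xyz -0.26 0.003 0.226
0.1 [-0.43  0.73  1.3   0.38  1.4   2.38] 1.1702847516537785e-23
   jig xyz 0.027 0.257 0.38
   jig xyz -0.067 0.13 0.303
   jig xyz -0.113 0.067 0.264
   jig xyz -0.16 0.003 0.226
0.15 [-0.36  0.71  1.36  0.4   1.34  2.42] 2.4898247125967392e-17
   jig xyz 0.056 0.264 0.392
   jig xyz -0.027 0.134 0.309
   jig xyz -0.068 0.068 0.267
   jig xyz -0.11 0.003 0.226
0.19 [-0.3   0.69  1.4   0.42  1.3   2.46] 3.524646025306339e-19
   jig xyz 0.079 0.27 0.399
   jig xyz 0.005 0.136 0.312
   jig xyz -0.033 0.07 0.269
   jig xyz -0.07 0.003 0.226
```

Emit:
{"name": "jog_arm", "arguments": {
  "moves": [1,0,0.008,-0.012,0,1,0,0.015,-0.026,0,1,0,0.0215,-0.0395,0,1,0,0.028,-0.053,0,1,0,0.035,-0.0665,0,1,0,0.0415,-0.08,0,1,-0.001,0.048,-0.093,0,1,-0.001,0.0547,-0.1067,0]
}}

```text
t: 31.05
tcp_pos: [0.5934, -0.0038, 0.0157]
ee_rot: [-0.087, 0.845, -0.525, 0.063]
force: [-0.6, -3.5, 0.7]
grip_width: -0.002
```

```bash
python3 - <<'E'
from rows import *
s=read_state()
p,d=snapshot('side');cv2.imwrite('pics/s22.png',cv2.resize(p[70:230,220:400],None,fx=4.4,fy=3.7,interpolation=cv2.INTER_CUBIC))
tilt();M=R.from_quat(s['ee_rot']).as_matrix();c=s['tcp_pos']-.041*M[:,1]-.011*M[:,2]
u=np.array([-.2065,.9785,0]);print('corner',c,(c-[.6154,-.1085,0])@u,s['force'])
E
```

```text
tilt 26.31 az of tip lean 100.6 r 0.593
corner [ 0.59451776 -0.01196754  0.05729208] 0.09876919438833723 [-0.59654497 -3.52401728  0.7304608 ]
```

View pics/s22.png

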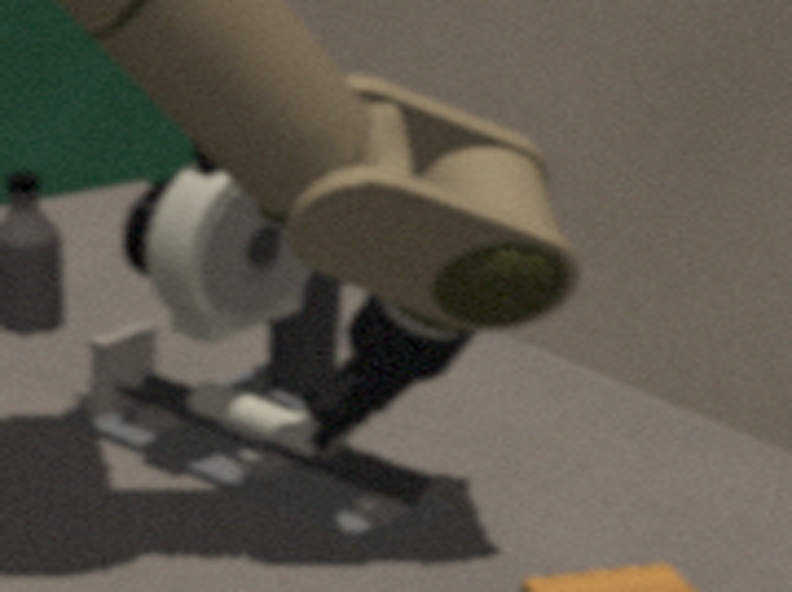

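```bash
python3 - <<'E'
from rows import *
p,d=snapshot('top');cv2.imwrite('pics/t22.png',cv2.resize(p[90:250,170:330],None,fx=4.4,fy=3.7,interpolation=cv2.INTER_CUBIC))
X=cloud(cam('top'),d)
u=np.array([-.2065,.9785,0]);n=np.array([-.9785,-.2065,0]);o=np.array([.6154,-.1085,0])+.115*u
j=np.stack([(X-o)@u,(X-o)@n,X[...,2]],-1)
for y0 in range(-100,160,20):
    m=(j[...,1]*1000>=y0)&(j[...,1]*1000<y0+20)&(j[...,2]>.1)&(j[...,0]>-.25)&(j[...,0]<.15)&(d>0)
    q=j[m];o_=q[np.argsort(q[:,0])]*1000
    # list z vs x profile
    print(y0,[(int(a),int(np.median(o_[(o_[:,0]>=a)&(o_[:,0]<a+20),2]))) for a in range(-160,140,20) if ((o_[:,0]>=a)&(o_[:,0]<a+20)).any()])
E
```

```text
-100 [(60, 219), (80, 231), (100, 232)]
-80 [(-140, 305), (-120, 307), (-80, 127), (-60, 134), (40, 255), (60, 256), (80, 233), (100, 233)]
-60 [(-160, 315), (-140, 325), (-120, 323), (-100, 300), (-80, 134), (-60, 130), (40, 270), (60, 267), (80, 232), (100, 232), (120, 225)]
-40 [(-160, 316), (-140, 330), (-120, 338), (-100, 323), (-80, 299), (-60, 114), (-40, 108), (20, 218), (40, 284), (60, 322), (80, 238), (100, 240), (120, 240)]
-20 [(-160, 317), (-140, 327), (-120, 349), (-100, 339), (-80, 305), (-60, 282), (-40, 121), (20, 251), (40, 288), (60, 322), (80, 248), (100, 248), (120, 247)]
0 [(-160, 317), (-140, 321), (-120, 318), (-100, 361), (-80, 343), (-60, 307), (-40, 101), (20, 225), (40, 287), (60, 321), (80, 246), (100, 249), (120, 250)]
20 [(-160, 312), (-140, 309), (-120, 303), (-100, 368), (-80, 375), (-60, 341), (-40, 313), (40, 281), (60, 310), (80, 244)]
40 [(-160, 299), (-140, 291), (-120, 361), (-100, 366), (-80, 376), (-60, 378), (-40, 345), (-20, 329), (20, 253), (40, 268), (60, 274)]
60 [(-160, 316), (-140, 351), (-120, 364), (-100, 374), (-80, 384), (-60, 385), (-40, 363)]
80 [(-160, 334), (-140, 346), (-120, 363), (-100, 395), (-80, 413), (-60, 424), (-40, 420), (-20, 411), (80, 550), (100, 562), (120, 575)]
100 [(-160, 341), (-140, 345), (-120, 377), (-100, 411), (-80, 434), (-60, 447), (-40, 453), (-20, 449), (0, 439), (60, 556), (80, 568), (100, 577), (120, 584)]
120 [(-140, 344), (-120, 342), (-100, 424), (-80, 450), (-60, 470), (-40, 479), (-20, 484), (0, 472), (40, 561), (60, 572), (80, 581), (100, 586), (120, 588)]
140 [(-120, 329), (-100, 424), (-80, 463), (-60, 487), (-40, 502), (-20, 515), (0, 510), (20, 562), (40, 574), (60, 584), (80, 588), (100, 588), (120, 588)]
```

View pics/t22.png

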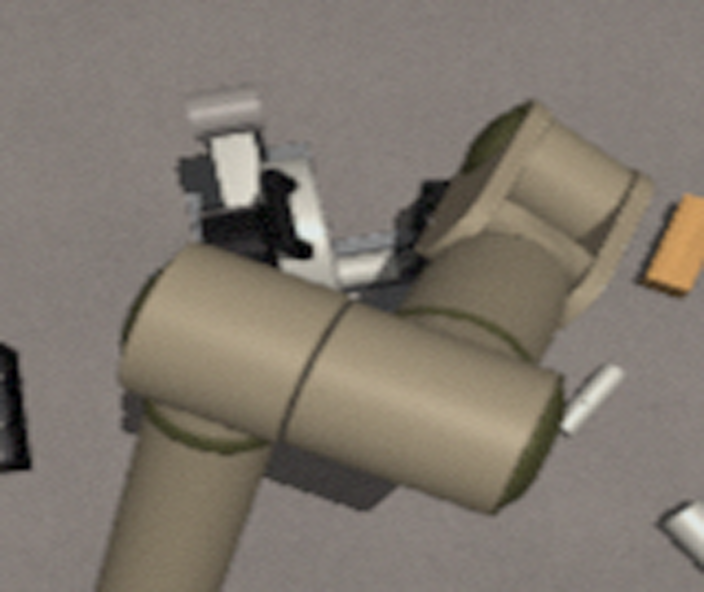

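```bash
cat > refit.py <<'E'
from h import *
from scipy.optimize import least_squares
import fit
D=[([q[0],q[1],q[2],0,q[3],0],t) for q,t in fit.D[:7]]
D+=[([1.653,.99,.222,.044,1.473,1.799],(-.207,.929,.1878)),([-.76,.49,1.13,.28,1.89,2.2],(.492,-.1983,.2192)),([-.54,.8,1.13,.34,1.53,2.31],(.6184,-.1223,.0186)),([1.64,1.05,.22,.03,1.54,1.79],(-.1917,.9148,.1238)),([1.61,.72,.98,.01,1.33,1.75],(-.1501,.7162,.0962))]
s=read_state();D.append((list(s['joint_positions']),s['tcp_pos']));D.append(D[-1]);D.append(D[-1])
def fk(p,q):
    h,a,b,c,o,e=p
    q1,q2,q3,q4,q5,q6=q
    A=R.from_euler('z',q1);M1=A*R.from_euler('y',q2);M2=A*R.from_euler('y',q2+q3);M=M2*R.from_euler('z',q4)*R.from_euler('y',q5)
    el=np.array([0,0,h])+A.apply([0,o,0])+M1.apply([0,0,a]);e2=el+M2.apply([e,0,0]);w=e2+M2.apply([0,0,b])
    return w+c*M.apply([0,0,1]),el,e2,w
f=lambda p:np.concatenate([fk(p,q)[0]-np.array(t) for q,t in D])
r=least_squares(f,[.074,.539,.351,.29,.117,.105],loss='soft_l1',f_scale=.003);print(r.x.round(4),np.abs(f(r.x)).reshape(-1,3).max(1).round(4))
P=r.x
if __name__=='__main__':
    u=np.array([-.2065,.9785,0]);n=np.array([-.9785,-.2065,0]);o=np.array([.6154,-.1085,0])+.115*u
    _,el,e2,w=fk(P,s['joint_positions'])
    for nm,x in (('el',el),('e2',e2),('w',w)): print(nm,((x-o)@u).round(3),((x-o)@n).round(3),x[2].round(3))
E
python3 refit.py
```

```text
[0.75651043 0.52545807 0.33878657 1.0098924  0.11748199] 0.05417991089237528
[0.074 0.539 0.351 0.238 0.117 0.105 0.   ] 0.007613431374286564 [ 0.001  0.     0.    -0.001 -0.001 -0.002  0.    -0.001 -0.002 -0.
  0.002 -0.002  0.001  0.002 -0.002 -0.002 -0.001 -0.001  0.001 -0.
 -0.001  0.001 -0.003  0.002 -0.     0.003  0.008]
[0.1283 0.5377 0.3504 0.2932 0.117  0.1023] [0.0006 0.0028 0.0018 0.0018 0.0016 0.0016 0.0009 0.0002 0.0014 0.0025
 0.0021 0.0021 0.0007 0.0007 0.0007]
el 0.012 0.22 0.531
e2 0.039 0.259 0.44
w -0.137 0.003 0.278
```

```bash
cat > clr.py <<'E'
from refit import *
u=np.array([-.2065,.9785,0]);n=np.array([-.9785,-.2065,0]);o=np.array([.6154,-.1085,0])+.115*u
_,el,e2,w=fk(P,s['joint_positions'])
d=(w-e2)/np.linalg.norm(w-e2)
pts=[]
for nm in ('top','side'):
    p,dep=snapshot(nm);X=cloud(cam(nm),dep)[dep>0];pts.append(X)
X=np.concatenate(pts)
J=np.stack([(X-o)@u,(X-o)@n,X[:,2]],-1)
m=(X[:,2]>.18)&(J[:,0]<.025)&(J[:,0]>-.35)
v=X-w;t=v@d;rad=np.linalg.norm(v-np.outer(t,d),axis=1)
for t0 in np.arange(-.3,.16,.03):
    k=m&(t>=t0)&(t<t0+.03)&(rad<.15)
    if k.sum()>5:print('t',round(t0,2),k.sum(),np.percentile(rad[k],[5,50,90,98]).round(3))
# guard rim
th=np.radians(np.arange(0,360,5))
G=np.array([[x,.075*np.cos(a),.215+.075*np.sin(a)] for a in th for x in (.035,.075)]+[[x,y,z] for x in (.035,.055,.075) for y in (-.04,0,.04) for z in (.324,)])
u3=np.stack([u,n,[0,0,1]])
for mv in (0,.03,.05,.06,.072):
    W=(w+u*mv);g=G@u3+o
    vv=g-W;tt=vv@d;rr=np.linalg.norm(vv-np.outer(tt,d),axis=1)
    i=np.argsort(np.where(tt<.08,rr,9))[:3];print(mv,[(G[k].round(3).tolist(),tt[k].round(3),rr[k].round(3)) for k in i],'nearest to w',np.linalg.norm(vv,axis=1).min().round(3))
E
python3 clr.py | tail -25
```

```text
[0.75651043 0.52545807 0.33878657 1.0098924  0.11748199] 0.05417991089237528
[0.074 0.539 0.351 0.238 0.117 0.105 0.   ] 0.007613431374286564 [ 0.001  0.     0.    -0.001 -0.001 -0.002  0.    -0.001 -0.002 -0.
  0.002 -0.002  0.001  0.002 -0.002 -0.002 -0.001 -0.001  0.001 -0.
 -0.001  0.001 -0.003  0.002 -0.     0.003  0.008]
[0.1283 0.5377 0.3504 0.2932 0.117  0.1023] [0.0006 0.0028 0.0018 0.0018 0.0016 0.0016 0.0009 0.0002 0.0014 0.0025
 0.0021 0.0021 0.0007 0.0007 0.0007]
t -0.3 720 [0.039 0.098 0.125 0.129]
t -0.27 766 [0.033 0.09  0.111 0.116]
t -0.24 730 [0.027 0.08  0.099 0.103]
t -0.21 688 [0.03  0.07  0.086 0.09 ]
t -0.18 619 [0.035 0.06  0.072 0.077]
t -0.15 732 [0.043 0.056 0.063 0.066]
t -0.12 914 [0.046 0.06  0.069 0.072]
t -0.09 584 [0.053 0.064 0.071 0.074]
t -0.06 1009 [0.018 0.059 0.07  0.074]
t -0.03 1201 [0.037 0.067 0.085 0.111]
t -0.0 652 [0.043 0.07  0.087 0.1  ]
t 0.03 104 [0.058 0.064 0.082 0.088]
0 [([0.035, 0.04, 0.324], np.float64(-0.135), np.float64(0.122)), ([0.035, 0.043, 0.276], np.float64(-0.115), np.float64(0.134)), ([0.035, 0.048, 0.272], np.float64
[... 203 characters left out ...]
p.float64(-0.098), np.float64(0.109))] nearest to w 0.143
0.05 [([0.035, 0.04, 0.324], np.float64(-0.11), np.float64(0.08)), ([0.035, 0.043, 0.276], np.float64(-0.09), np.float64(0.092)), ([0.035, 0.038, 0.28], np.float64(-0.088), np.float64(0.092))] nearest to w 0.123
0.06 [([0.035, 0.04, 0.324], np.float64(-0.105), np.float64(0.072)), ([0.035, 0.038, 0.28], np.float64(-0.083), np.float64(0.084)), ([0.035, 0.043, 0.276], np.float64(-0.085), np.float64(0.084))] nearest to w 0.113
0.072 [([0.035, 0.04, 0.324], np.float64(-0.099), np.float64(0.062)), ([0.035, 0.038, 0.28], np.float64(-0.077), np.float64(0.073)), ([0.035, 0.043, 0.276], np.float64(-0.079), np.float64(0.074))] nearest to w 0.101
```

```bash
python3 - <<'E'
from h import *
u=np.array([-.2065,.9785,0]);n=np.array([-.9785,-.2065,0]);o=np.array([.6154,-.1085,0])+.115*u
p=cv2.imread('pics/top0.png');C=cam('top')
cv2.imwrite('pics/stop.png',cv2.resize(p[140:200,195:255],None,fx=10,fy=10,interpolation=cv2.INTER_CUBIC))
for nm in('top','side'):
    d=np.load(f'pics/{nm}0.npy');X=cloud(cam(nm),d)[d>0];J=np.stack([(X-o)@u,(X-o)@n,X[:,2]],-1)*1000
    k=(abs(J[:,1])<22)&(J[:,0]>140)&(J[:,0]<200)&(J[:,2]>60)&(J[:,2]<100);q=J[k];print(nm,len(q),np.percentile(q[:,0],[2,10,50,90,98]).round(0),np.percentile(q[:,2],[10,50,90]).round(0))
    k=(abs(J[:,1])<40)&(J[:,0]>-20)&(J[:,0]<60)&(J[:,2]>180)&(J[:,2]<250);q=J[k];print('guard face',len(q),np.percentile(q[:,0],[5,25,50,75]).round(0))
c=[0,0,.09]
for jx in (165,179):
    for jy in (-30,30): print(jx,jy,((proj(C,o+u*jx/1000+n*jy/1000+[0,0,.09])-[195,140])*10).round(0), proj(cam('side'),o+u*jx/1000+n*jy/1000+[0,0,.09]).round(1))
E
```

```text
top 47 [172. 172. 177. 184. 185.] [79. 90. 94.]
guard face 5 [38. 38. 39. 39.]
side 88 [168. 169. 171. 178. 182.] [64. 81. 91.]
guard face 356 [36. 37. 39. 39.]
165 -30 [163. 202.] [256.  157.9]
165 30 [192. 354.] [243.7 163.3]
179 -30 [127. 209.] [253.1 156.7]
179 30 [155. 361.] [240.9 162. ]
```

View pics/stop.png

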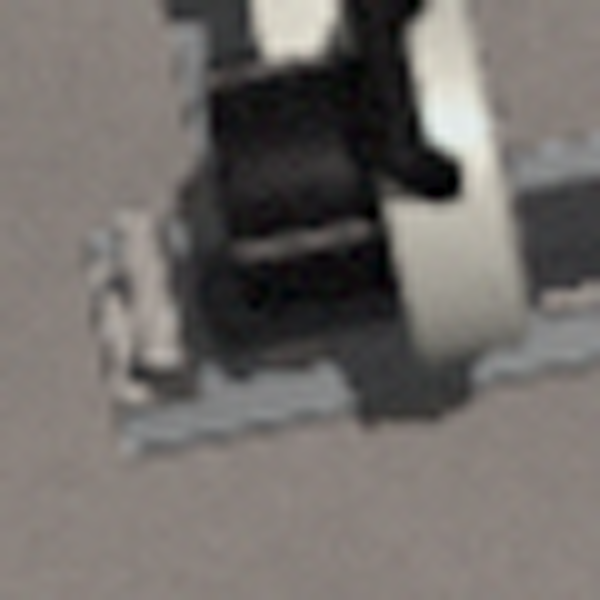

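Emit:
{"name": "jog_arm", "arguments": {
  "moves": [1,0,-0.001,-0.0094,0,1,0,0.0026,-0.0166,0,1,0,0.0061,-0.0237,0,1,0,0.0096,-0.0309,0,1,0,0.0131,-0.0381,0,1,0,0.0167,-0.0453,0,1,0,0.0202,-0.0524,0,1,0,0.0228,-0.0578,0]
}}

```text
t: 32.25
tcp_pos: [0.5804, 0.0564, 0.0208]
ee_rot: [-0.087, 0.845, -0.525, 0.063]
force: [1.7, -2.8, 2.5]
grip_width: 0.003
```

```bash
cat > chk.py <<'E'
from rows import *
import sys
s=read_state()
tilt();M=R.from_quat(s['ee_rot']).as_matrix();c=s['tcp_pos']-.041*M[:,1]-.011*M[:,2]
u=np.array([-.2065,.9785,0]);print('corner',c.round(4),'along',((c-[.6154,-.1085,0])@u).round(4),'F',s['force'].round(1),'tau',np.round(s['joint_torque'],1),s['tcp_pos'])
if len(sys.argv)>1:
    p,d=snapshot('side');cv2.imwrite(f'pics/{sys.argv[1]}.png',cv2.resize(p[70:230,220:400],None,fx=4.4,fy=3.7,interpolation=cv2.INTER_CUBIC))
E
python3 chk.py s23
```

```text
tilt 26.23 az of tip lean 100.4 r 0.583
corner [0.5815 0.0482 0.0624] along 0.1604 F [ 1.7 -2.8  2.5] tau [  1.6 -52.6 -15.5   1.3   1.3  -0.1] [0.58038641 0.05643723 0.02075618]
```

View pics/s23.png

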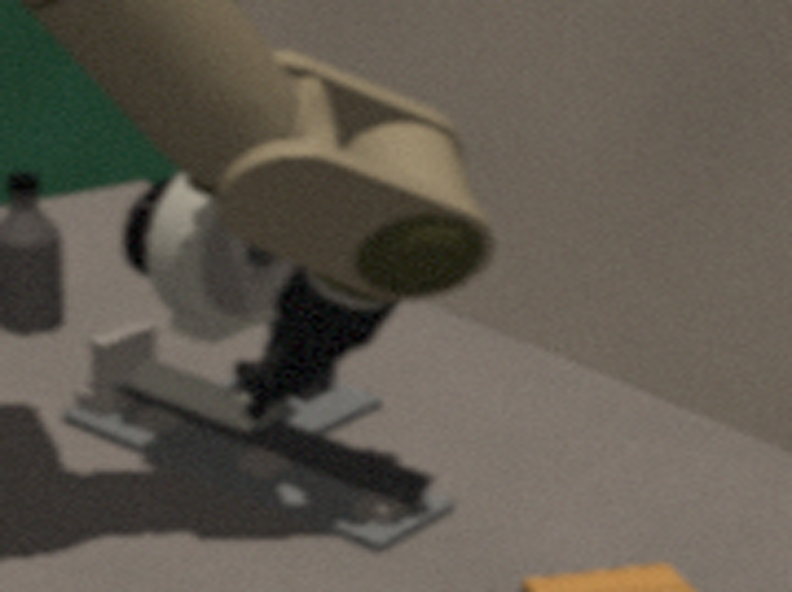

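```bash
sed -e "s/for nm in ('top','side')/for nm in ('top',)/" -e "s/(0,.03,.05,.06,.072)/(0,.01,.014)/" -e "s/\.035/.0385/g; s/for x in (.0385,.055,.075)/for x in (.058,.075)/" clr.py > clr2.py; python3 clr2.py | tail -14
```

```text
t -0.3 102 [0.115 0.124 0.129 0.132]
t -0.27 131 [0.094 0.109 0.115 0.118]
t -0.24 154 [0.081 0.096 0.103 0.105]
t -0.21 148 [0.071 0.082 0.09  0.093]
t -0.18 129 [0.06  0.069 0.076 0.078]
t -0.15 204 [0.051 0.058 0.063 0.066]
t -0.12 328 [0.045 0.052 0.068 0.072]
t -0.09 142 [0.052 0.065 0.072 0.074]
t -0.06 388 [0.011 0.038 0.069 0.074]
t -0.03 392 [0.034 0.051 0.072 0.074]
t -0.0 162 [0.04  0.057 0.072 0.074]
0 [([0.038, 0.038, 0.28], np.float64(-0.074), np.float64(0.094)), ([0.038, 0.032, 0.283], np.float64(-0.071), np.float64(0.094)), ([0.038, 0.043, 0.276], np.float64(-0.076), np.float64(0.094))] nearest to w 0.115
0.01 [([0.038, 0.038, 0.28], np.float64(-0.069), np.float64(0.085)), ([0.038, 0.032, 0.283], np.float64(-0.066), np.float64(0.085)), ([0.038, 0.043, 0.276], np.float64(-0.072), np.float64(0.086))] nearest to w 0.105
0.014 [([0.038, 0.038, 0.28], np.float64(-0.068), np.float64(0.082)), ([0.038, 0.032, 0.283], np.float64(-0.065), np.float64(0.082)), ([0.038, 0.043, 0.276], np.float64(-0.07), np.float64(0.082))] nearest to w 0.101
```

Emit:
{"name": "jog_arm", "arguments": {
  "moves": [1,0,0.0009,-0.0018,0,1,0,0.0018,-0.0036,0,1,0,0.0026,-0.0054,0,1,0,0.0035,-0.0072,0,1,0,0.0044,-0.009,0,1,0,0.0044,-0.009,0,1,0,0.0044,-0.009,0,1,0,0.0044,-0.009,0]
}}

```text
t: 33.35
tcp_pos: [0.5785, 0.0657, 0.0209]
ee_rot: [-0.086, 0.845, -0.525, 0.063]
force: [-0.5, -0.2, 0.6]
grip_width: 0.001
```

```bash
python3 chk.py
```

```text
tilt 26.23 az of tip lean 100.4 r 0.582
corner [0.5796 0.0575 0.0625] along 0.1698 F [-0.5 -0.2  0.6] tau [  0.  -53.7 -16.8   1.    0.8  -0. ] [0.57846408 0.06571668 0.02087502]
```

Emit:
{"name": "jog_arm", "arguments": {
  "moves": [1,0,0.0004,-0.0009,0,1,0,0.0009,-0.0018,0,1,0,0.0013,-0.0027,0,1,0,0.0018,-0.0036,0,1,0,0.0022,-0.0045,0,1,0,0.0022,-0.0045,0,1,0,0.0022,-0.0045,0,1,0,0.0022,-0.0045,0]
}}

```text
t: 34.35
tcp_pos: [0.5774, 0.0706, 0.0209]
ee_rot: [-0.086, 0.845, -0.525, 0.063]
force: [0.5, -0.5, 0.6]
grip_width: 0.0
```

```bash
python3 chk.py s24;  python3 - <<'E'
from h import *
p,d=snapshot('side');cv2.imwrite('pics/s25.png',cv2.resize(p[135:195,230:310],None,fx=9,fy=9,interpolation=cv2.INTER_CUBIC))
E
```

```text
tilt 26.23 az of tip lean 100.4 r 0.582
corner [0.5785 0.0624 0.0625] along 0.1748 F [ 0.5 -0.5  0.6] tau [  0.5 -53.4 -16.4   1.1   0.9  -0. ] [0.57738721 0.07059942 0.02085763]
```

View pics/s25.png

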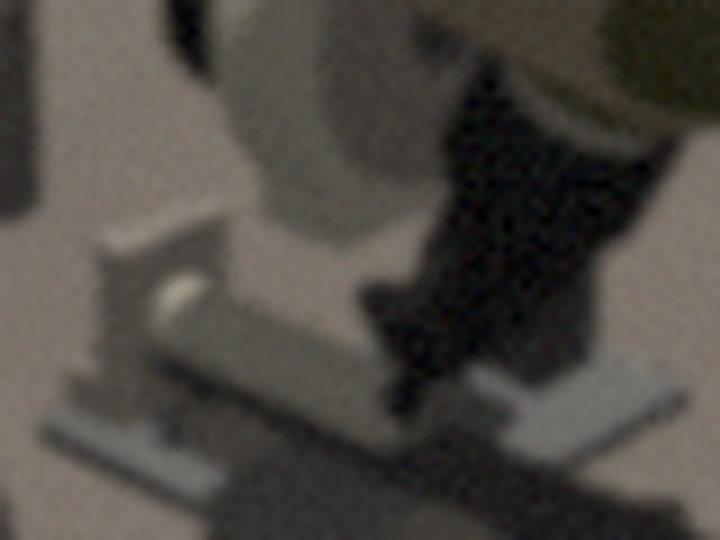

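Emit:
{"name": "jog_arm", "arguments": {
  "moves": [1,0,0.0003,-0.0007,0,1,0,0.0007,-0.0014,0,1,0,0.001,-0.002,0,1,0,0.0014,-0.0027,0,1,0,0.0014,-0.0027,0,1,0,0.0014,-0.0027,0,1,0,0.0014,-0.0027,0,1,0,0.0014,-0.0027,0]
}}

```text
t: 35.45
tcp_pos: [0.5771, 0.0727, 0.0208]
ee_rot: [-0.086, 0.844, -0.525, 0.063]
force: [0.8, -6.4, 1.3]
grip_width: -0.004
```

```bash
python3 chk.py
```

```text
tilt 26.13 az of tip lean 100.3 r 0.582
corner [0.5781 0.0645 0.0625] along 0.177 F [ 0.8 -6.4  1.3] tau [  3.6 -52.7 -15.5   2.    1.4   0. ] [0.577059   0.07265829 0.02082054]
```

Emit:
{"name": "jog_arm", "arguments": {
  "moves": [1,0,0.0002,-0.0004,0,1,0,0.0004,-0.0009,0,1,0,0.0007,-0.0013,0,1,0,0.0007,-0.0013,0,1,0,0.0007,-0.0013,0,1,0,0.0007,-0.0013,0,1,0,0.0007,-0.0013,0,1,0,0.0007,-0.0013,0]
}}

```text
t: 36.45
tcp_pos: [0.5771, 0.0728, 0.0208]
ee_rot: [-0.086, 0.844, -0.526, 0.063]
force: [0.7, -12.1, 2.6]
grip_width: -0.003
```

```bash
python3 chk.py
```

```text
tilt 26.0 az of tip lean 100.2 r 0.582
corner [0.5781 0.0647 0.0624] along 0.1772 F [  0.7 -12.1   2.6] tau [  7.2 -52.  -14.6   3.2   1.8   0. ] [0.57710424 0.07278908 0.02077129]
```

Emit:
{"name": "jog_arm", "arguments": {
  "moves": [1,0,-0.004,0.008,0,1,0,-0.013,0.027,0,1,0,-0.035,0.054,0,1,0,-0.06,0.09,0,1,0,-0.09,0.13,0,1,0,-0.115,0.17,0,1,0,-0.13,0.21,0,1,0,-0.14,0.24,0]
}}

```text
t: 37.45
tcp_pos: [0.6348, -0.1988, 0.0399]
ee_rot: [-0.086, 0.845, -0.525, 0.063]
force: [-0.4, -0.1, -0.8]
grip_width: 0.003
```

```bash
python3 chk.py; python3 - <<'E'
from h import *
s=read_state()
p,d=snapshot('side');cv2.imwrite('pics/s26.png',cv2.resize(p[135:195,230:310],None,fx=9,fy=9,interpolation=cv2.INTER_CUBIC));cv2.imwrite('pics/s26f.png',p)
p,d=snapshot('top');cv2.imwrite('pics/t26.png',cv2.resize(p[90:250,140:340],None,fx=4,fy=3.7,interpolation=cv2.INTER_CUBIC));
p,d=snapshot('wrist');cv2.imwrite('pics/w26.png',p);np.save('pics/w26.npy',d);np.save('pics/w26s.npy',np.r_[s['tcp_pos'],s['ee_rot']])
E
```

```text
tilt 26.24 az of tip lean 100.3 r 0.665
corner [ 0.6359 -0.207   0.0815] along -0.1007 F [-0.4 -0.1 -0.8] tau [  0.2 -67.2 -19.7   0.9   0.6   0.1] [ 0.63480773 -0.19883185  0.03989442]
```

View pics/s26.png

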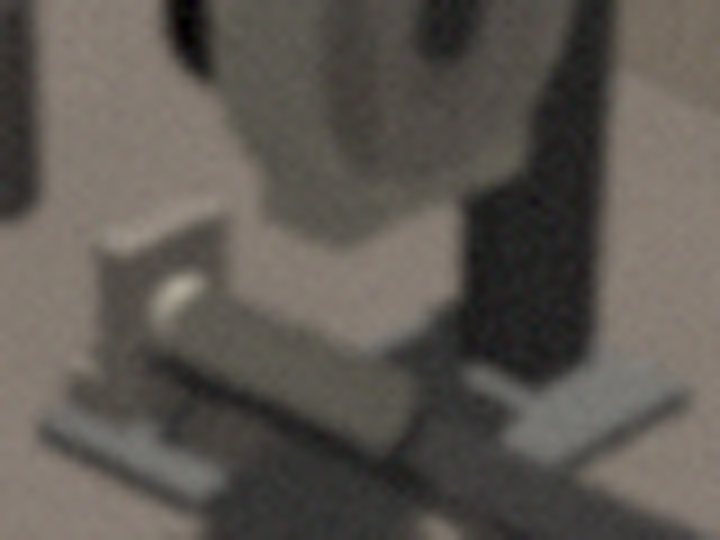

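View pics/s26f.png

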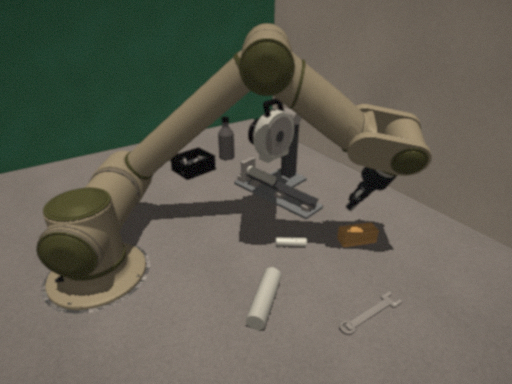

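View pics/t26.png

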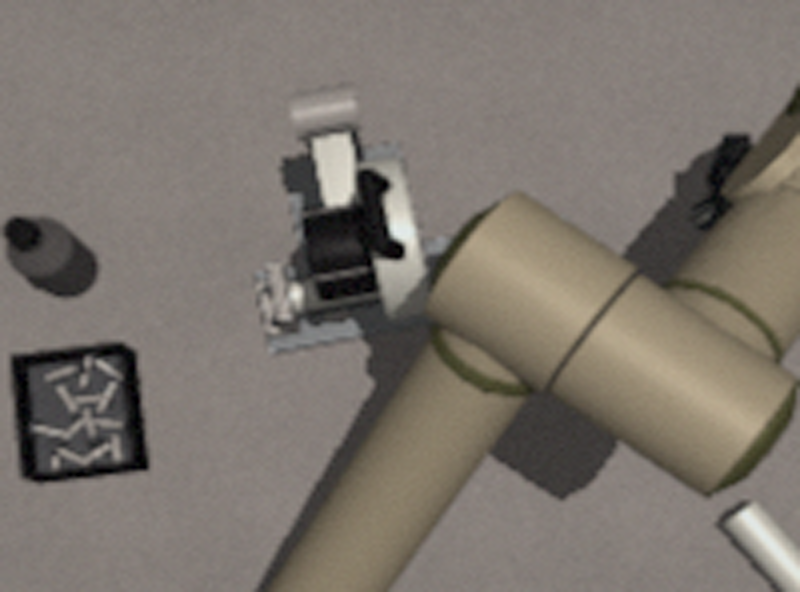

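```bash
python3 - <<'E'
from h import *
C=cam('side');u=np.array([-.2065,.9785,0]);n=np.array([-.9785,-.2065,0]);E0=np.array([.6154,-.1085,0])
p=cv2.imread('pics/s26f.png');im=cv2.resize(p[135:195,230:310],None,fx=9,fy=9,interpolation=cv2.INTER_CUBIC)
def px(a,y,z): return tuple(int(v) for v in ((proj(C,E0+u*a+n*y+[0,0,z])-[230,135])*9+4))
for st,col in ((.284,(0,0,255)),(.280,(255,255,0))):
    for e in (st,st-.11):
        pts=np.array([px(e,.016*np.cos(t),.0526+.016*np.sin(t)) for t in np.linspace(0,6.28,30)]);cv2.polylines(im,[pts],True,col,1)
    pts=np.array([px(st,y,z) for y,z in((-.03,.047),(-.03,.09),(.03,.09),(.03,.047))]);cv2.polylines(im,[pts],False,col,1)
cv2.imwrite('pics/ov.png',im)
E
```

```text
(no output)
```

View pics/ov.png

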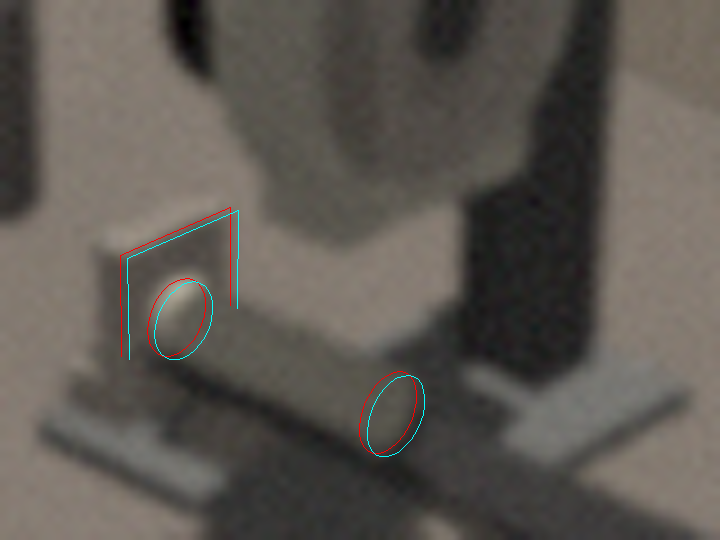

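View pics/w26.png

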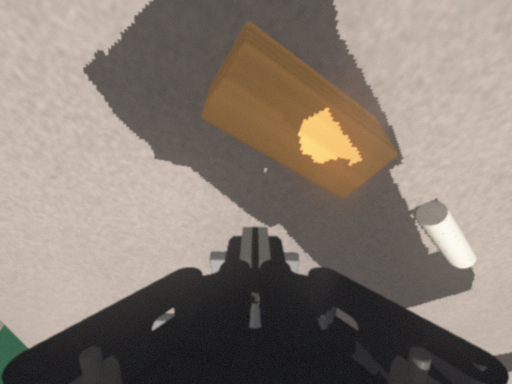

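```bash
python3 - <<'E'
from h import *
A=[];Dp=[]
for i in range(10):
    p,d=snapshot('side');A.append(p.astype(float));Dp.append(d)
im=np.mean(A,0);D=np.array(Dp);d=np.median(D,0)
C=cam('side');u=np.array([-.2065,.9785,0]);n=np.array([-.9785,-.2065,0]);E0=np.array([.6154,-.1085,0])
X=cloud(C,d);J=np.stack([(X-E0)@u,(X-E0)@n,X[...,2]],-1)*1000
m=(d>0)
k=m&(abs(J[...,1])<12)&(J[...,2]>62)&(J[...,2]<75)&(J[...,0]>140)&(J[...,0]<300);q=J[k]
h,e=np.histogram(q[:,0],bins=np.arange(150,300,4));print(list(zip(e[:-1].astype(int),h)))
k=m&(abs(J[...,1])<26)&(J[...,2]>73)&(J[...,2]<88)&(J[...,0]>260)&(J[...,0]<310);q=J[k];print('stop face',len(q),np.percentile(q[:,0],[5,25,50,75,95]).round(1))
k=m&(abs(J[...,1])<14)&(J[...,2]>40)&(J[...,2]<65)&(J[...,0]>150)&(J[...,0]<200);q=J[k];print('rear face',len(q),np.percentile(q[:,0],[0,5,25,50]).round(1))
big=cv2.resize(im[140:192,235:290],None,fx=14,fy=11,interpolation=cv2.INTER_CUBIC);big=np.clip((big-20)*1.6,0,255).astype(np.uint8);cv2.imwrite('pics/avg.png',big)
print(read_state()['t'])
E
```

```text
[(np.int64(150), np.int64(0)), (np.int64(154), np.int64(0)), (np.int64(158), np.int64(0)), (np.int64(162), np.int64(0)), (np.int64(166), np.int64(0)), (np.int64(170), np.int64(0)), (np.int64(174), np.int64(9)), (np.int64(178), np.int64(6)), (np.int64(182), np.int64(3)), (np.int64(186), np.int64(6)), (np.int64(190), np.int64(5)), (np.int64(194), np.int64(3)), (np.int64(198), np.int64(3)), (np.int64(202), np.int64(6)), (np.int64(206), np.int64(4)), (np.int64(210), np.int64(5)), (np.int64(214), np.int64(5)), (np.int64(218), np.int64(4)), (np.int64(222), np.int64(5)), (np.int64(226), np.int64(3)), (np.int64(230), np.int64(5)), (np.int64(234), np.int64(4)), (np.int64(238), np.int64(4)), (np.int64(242), np.int64(4)), (np.int64(246), np.int64(3)), (np.int64(250), np.int64(5)), (np.int64(254), np.int64(6)), (np.int64(258), np.int64(3)), (np.int64(262), np.int64(4)), (np.int64(266), np.int64(5)), (np.int64(270), np.int64(2)), (np.int64(274), np.int64(5)), (np.int64(278), np.int64(4)), (np.int64(282), np.int64(12)), (np.int64(286), np.int64(2)), (np.int64(290), np.int64(0)), (np.int64(294), np.int64(0))]
stop face 44 [284.4 285.2 285.5 285.9 286.6]
rear face 72 [156.7 167.3 175.6 176.4]
38.1
```

View pics/avg.png

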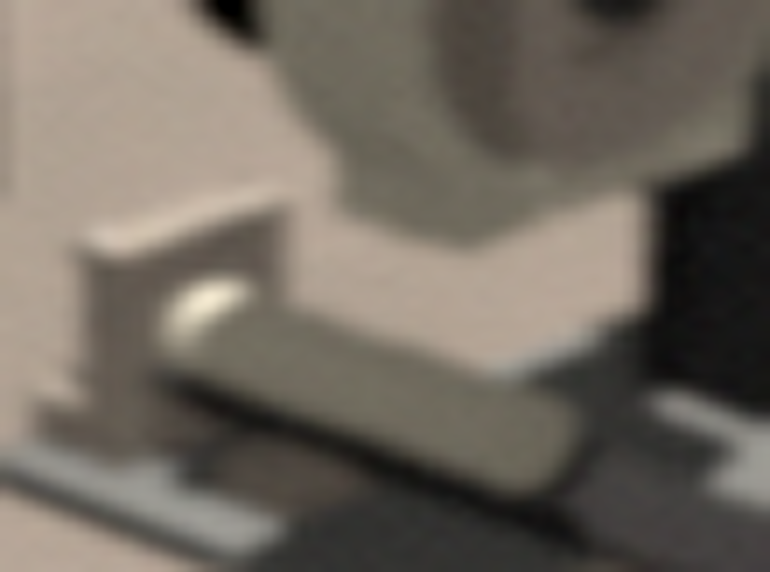

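```bash
python3 -c "
from bench import *
s=read_state();print(s['t'],s['force'],s['joint_vel']);print(close_job())"
```

```text
38.1 [ 0.49511469 -0.15403434 -0.07158826] [-0.00351336  0.00459556 -0.00334574 -0.00154915  0.0005136   0.00014702]
the job is handed in; nothing more can be done
None
```

The 110 mm bar is seated in the V with its end against the end stop, and I handed the job in at 38.1 s. I laid it in the open part of the groove, let go, then pushed it home from behind with the shut fingers leaning back 26°.

**Final checks**
- **Contact with the stop:** the last pushes were blocked, with force rising from 6 N to 12 N and no further motion. Side-camera depth then put the stop face at 285.5 mm and the bar's rear face at 176 mm from the jig's loading end. With a 110 mm bar that leaves no gap, to within about 1–2 mm.
- **Robot clear:** the arm is backed off and at rest, the gripper is empty, and the force reading is about 0.
- **Other objects:** the bottle, tub, wrench, offcut and the other two bars showed no visible movement in the last pictures; I did not measure them.

**What disagreed or failed**
- **Fingertip offset:** the fingertips really end about 41 mm short of the reported tool point. My first grasp therefore closed on air above the bar. I measured the offset with the wrist camera and grasped again.
- **Leaning the tool:** the jog commands cannot tilt the tool. I got the lean by repeatedly commanding poses beyond the arm's reach, which tilted it about 2.5° per call and took about 12 s.
- **Jig position:** my first estimate along the groove was about 4 mm off. The side-camera depth and the contact force corrected it.

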